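# Bundle load plates with separators and dab the inspection mark

## Task

Build the bundle on the stacking stand: on the plate already there, stack every loose load plate, square on top of each other and with one green separator board between each two plates, ending with a bare plate on top. When the bundle is complete, press the pump head of the paint bottle fully down and let it come back up, take the dauber, dip its felt to the bottom of the dipping cup, dab the middle of the top plate with it, and stand it back in its holder. Leave the other things on the bench where they are, and put back in place whatever slips out of the bundle.

Things in the scene. Friction and masses are not known exactly. Their poses are not given: they have to be found in the camera images.
- stand: fixed blue stacking stand, 200 mm along its x, 108 mm along y, base 12 mm thick. The bundle's bay: end plates 60 mm wide, inner faces 71 mm from the middle along x, tops 80 mm above the bench; four round-topped steel posts 10 mm thick at x +-45, y +-44 mm, tops 80 mm above the bench (play each way: 9 mm across, 11 mm along). Open between the posts for fingers; origin under its centre, on the bench
- stand_top (a point): centre of the stand's base top, 12 mm above the bench: the bundle stands here, plates lengthwise along the stand's x
- plate0: galvanized steel load plate with two 33 mm bolt bores, 120 x 60 x 10 mm (x along its length, y across its width, z up), about 0.43 kg; origin at the centre of its underside. The bundle's bottom plate, already on the stand
- plate1: galvanized steel load plate with two 33 mm bolt bores, 120 x 60 x 10 mm (x along its length, y across its width, z up), about 0.43 kg; origin at the centre of its underside. Lies on the bench at the start; two or three of plate1 to plate3 are there
- plate2: galvanized steel load plate with two 33 mm bolt bores, 120 x 60 x 10 mm (x along its length, y across its width, z up), about 0.43 kg; origin at the centre of its underside. Lies on the bench at the start; two or three of plate1 to plate3 are there
- plate3: galvanized steel load plate with two 33 mm bolt bores, 120 x 60 x 10 mm (x along its length, y across its width, z up), about 0.43 kg; origin at the centre of its underside. Lies on the bench at the start; two or three of plate1 to plate3 are there
- board1: green twin-wall plastic separator board, 120 x 60 x 8 mm (x along its length, y across), 40 g; origin at the centre of its underside; three lie in one pile on the bench at the start
- board2: green twin-wall plastic separator board, 120 x 60 x 8 mm (x along its length, y across), 40 g; origin at the centre of its underside; three lie in one pile on the bench at the start
- board3: green twin-wall plastic separator board, 120 x 60 x 8 mm (x along its length, y across), 40 g; origin at the centre of its underside; three lie in one pile on the bench at the start
- station: fixed marking station: an aluminium spill tray 280 mm along its y and 120 mm along its x, rim 12 mm high; on it in a row along y: pump bottle (73 mm thick) at y -94 mm, dipping cup at y +20 mm, dauber holder at y +100 mm; origin at the centre of its underside
- cup_in (a point): centre of the inner floor of the steel dipping cup, 8 mm above the bench; cup inside 80 mm across, rim 45 mm above this floor
- holder_in (a point): centre of the inner floor of the black dauber holder, 8 mm above the bench; inside 44 mm across, rim 45 mm above this floor
- pump_top (a point): centre of the top of the black pump head (38 mm across) of the white pump bottle, 128 mm above the bench when up. A round spout (11 mm thick, top 126 mm above the bench) runs from it along the station's +y to 82 mm from the bottle's axis and ends over the cup's near edge, 32 mm short of the cup's middle
- pump (a joint): pump head: 0 up, 0.014 m fully down; a spring lifts it (about 3 N to start, 9 N fully down)
- dauber: marking dauber standing in its holder: round wooden handle 23 mm thick, yellow felt foot 30 mm across, 170 mm long in all, 0.13 kg; origin mid-underside of the felt, z along the handle to its free end. Felt: lowest 18 mm; ferrule to 36 mm; bare handle above, up to 170 mm. Gripped within 40 mm of its top end, the fingers stay clear above cup, holder and spout
- dauber_tip (a point): middle of the felt's flat underside (the tip that is dipped and dabbed)
- washer: bystander: large galvanized washer, 66 mm across, 6 mm thick, flat on the bench; origin under its centre
- seal: bystander: torn-out black rubber seal block about 100 x 45 x 28 mm; origin at its underside
- pin: bystander: brass test pin 120 mm long with a 22 mm square handle; origin at its underside
- tube: bystander: grey plastic torque marker tube with orange cap, 135 mm long, 31 mm high; origin at its underside
- bolt: bystander: short steel stud with two nuts, 140 mm long, 52 mm high; origin at its underside
Mind the look-alikes: they are no part of the job. What is shaped like the board3 but brown or pink is not meant.

How it is judged:
On the way, in this order (a step that is already met when the one before it is completed fails the run):
1. every loose plate is stacked square on the stand, each with one separator board directly under it (z of plate0 in the frame of stand_top between -0.003 and 0.003 m and x of plate0 in the frame of stand_top between -0.014 and 0.014 m and y of plate0 in the frame of stand_top between -0.012 and 0.012 m and angle between the x axis of each of plate0, plate1, plate2, plate3 and the x axis of stand_top, either way round below 0.2 rad and angle between each of plate0, plate1, plate2, plate3's own z axis and vertical below 0.1 rad and (z of plate1 in the frame of stand_top between 0.015 and 0.021 m or z of plate1 in the frame of stand_top between 0.033 and 0.039 m or z of plate1 in the frame of stand_top between 0.051 and 0.057 m) and x of plate1 in the frame of stand_top between -0.014 and 0.014 m and y of plate1 in the frame of stand_top between -0.012 and 0.012 m and ((z of board1 in the frame of plate1 between -0.011 and -0.005 m and x of board1 in the frame of plate1 between -0.02 and 0.02 m and y of board1 in the frame of plate1 between -0.016 and 0.016 m and angle between the x axis of board1 and the x axis of plate1, either way round below 0.25 rad) or (z of board2 in the frame of plate1 between -0.011 and -0.005 m and x of board2 in the frame of plate1 between -0.02 and 0.02 m and y of board2 in the frame of plate1 between -0.016 and 0.016 m and angle between the x axis of board2 and the x axis of plate1, either way round below 0.25 rad) or (z of board3 in the frame of plate1 between -0.011 and -0.005 m and x of board3 in the frame of plate1 between -0.02 and 0.02 m and y of board3 in the frame of plate1 between -0.016 and 0.016 m and angle between the x axis of board3 and the x axis of plate1, either way round below 0.25 rad)) and (z of plate2 in the frame of stand_top between 0.015 and 0.021 m or z of plate2 in the frame of stand_top between 0.033 and 0.039 m or z of plate2 in the frame of stand_top between 0.051 and 0.057 m) and x of plate2 in the frame of stand_top between -0.014 and 0.014 m and y of plate2 in the frame of stand_top between -0.012 and 0.012 m and ((z of board1 in the frame of plate2 between -0.011 and -0.005 m and x of board1 in the frame of plate2 between -0.02 and 0.02 m and y of board1 in the frame of plate2 between -0.016 and 0.016 m and angle between the x axis of board1 and the x axis of plate2, either way round below 0.25 rad) or (z of board2 in the frame of plate2 between -0.011 and -0.005 m and x of board2 in the frame of plate2 between -0.02 and 0.02 m and y of board2 in the frame of plate2 between -0.016 and 0.016 m and angle between the x axis of board2 and the x axis of plate2, either way round below 0.25 rad) or (z of board3 in the frame of plate2 between -0.011 and -0.005 m and x of board3 in the frame of plate2 between -0.02 and 0.02 m and y of board3 in the frame of plate2 between -0.016 and 0.016 m and angle between the x axis of board3 and the x axis of plate2, either way round below 0.25 rad)) and (z of plate3 in the frame of stand_top between 0.015 and 0.021 m or z of plate3 in the frame of stand_top between 0.033 and 0.039 m or z of plate3 in the frame of stand_top between 0.051 and 0.057 m) and x of plate3 in the frame of stand_top between -0.014 and 0.014 m and y of plate3 in the frame of stand_top between -0.012 and 0.012 m and ((z of board1 in the frame of plate3 between -0.011 and -0.005 m and x of board1 in the frame of plate3 between -0.02 and 0.02 m and y of board1 in the frame of plate3 between -0.016 and 0.016 m and angle between the x axis of board1 and the x axis of plate3, either way round below 0.25 rad) or (z of board2 in the frame of plate3 between -0.011 and -0.005 m and x of board2 in the frame of plate3 between -0.02 and 0.02 m and y of board2 in the frame of plate3 between -0.016 and 0.016 m and angle between the x axis of board2 and the x axis of plate3, either way round below 0.25 rad) or (z of board3 in the frame of plate3 between -0.011 and -0.005 m and x of board3 in the frame of plate3 between -0.02 and 0.02 m and y of board3 in the frame of plate3 between -0.016 and 0.016 m and angle between the x axis of board3 and the x axis of plate3, either way round below 0.25 rad))), for 0.2 s.
2. the pump head is pressed fully down (more than 10 of its 14 mm) (value of joint pump above 0.01 m), for 0.1 s.
3. the dauber's felt is at the bottom of the dipping cup (tip within 36 mm of the cup's axis and 12 mm of its floor) (horizontal distance between dauber_tip and cup_in below 0.036 m and z of dauber_tip in the frame of cup_in between -0.004 and 0.012 m), for 0.1 s.
4. the dauber's felt touches the middle of the top plate (within 18 mm of its centre along and across) (((contact force between dauber and plate1 above 0.5 N and x of dauber_tip in the frame of plate1 between -0.018 and 0.018 m and y of dauber_tip in the frame of plate1 between -0.018 and 0.018 m and z of dauber_tip in the frame of plate1 between 0.006 and 0.015 m and (z of plate1 in the frame of stand_top between 0.015 and 0.021 m or z of plate1 in the frame of stand_top between 0.033 and 0.039 m or z of plate1 in the frame of stand_top between 0.051 and 0.057 m) and x of plate1 in the frame of stand_top between -0.014 and 0.014 m and y of plate1 in the frame of stand_top between -0.012 and 0.012 m and angle between the x axis of plate1 and the x axis of stand_top, either way round below 0.2 rad and angle between plate1's own z axis and vertical below 0.1 rad and ((z of board1 in the frame of plate1 between -0.011 and -0.005 m and x of board1 in the frame of plate1 between -0.02 and 0.02 m and y of board1 in the frame of plate1 between -0.016 and 0.016 m and angle between the x axis of board1 and the x axis of plate1, either way round below 0.25 rad) or (z of board2 in the frame of plate1 between -0.011 and -0.005 m and x of board2 in the frame of plate1 between -0.02 and 0.02 m and y of board2 in the frame of plate1 between -0.016 and 0.016 m and angle between the x axis of board2 and the x axis of plate1, either way round below 0.25 rad) or (z of board3 in the frame of plate1 between -0.011 and -0.005 m and x of board3 in the frame of plate1 between -0.02 and 0.02 m and y of board3 in the frame of plate1 between -0.016 and 0.016 m and angle between the x axis of board3 and the x axis of plate1, either way round below 0.25 rad))) or (contact force between dauber and plate2 above 0.5 N and x of dauber_tip in the frame of plate2 between -0.018 and 0.018 m and y of dauber_tip in the frame of plate2 between -0.018 and 0.018 m and z of dauber_tip in the frame of plate2 between 0.006 and 0.015 m and (z of plate2 in the frame of stand_top between 0.015 and 0.021 m or z of plate2 in the frame of stand_top between 0.033 and 0.039 m or z of plate2 in the frame of stand_top between 0.051 and 0.057 m) and x of plate2 in the frame of stand_top between -0.014 and 0.014 m and y of plate2 in the frame of stand_top between -0.012 and 0.012 m and angle between the x axis of plate2 and the x axis of stand_top, either way round below 0.2 rad and angle between plate2's own z axis and vertical below 0.1 rad and ((z of board1 in the frame of plate2 between -0.011 and -0.005 m and x of board1 in the frame of plate2 between -0.02 and 0.02 m and y of board1 in the frame of plate2 between -0.016 and 0.016 m and angle between the x axis of board1 and the x axis of plate2, either way round below 0.25 rad) or (z of board2 in the frame of plate2 between -0.011 and -0.005 m and x of board2 in the frame of plate2 between -0.02 and 0.02 m and y of board2 in the frame of plate2 between -0.016 and 0.016 m and angle between the x axis of board2 and the x axis of plate2, either way round below 0.25 rad) or (z of board3 in the frame of plate2 between -0.011 and -0.005 m and x of board3 in the frame of plate2 between -0.02 and 0.02 m and y of board3 in the frame of plate2 between -0.016 and 0.016 m and angle between the x axis of board3 and the x axis of plate2, either way round below 0.25 rad))) or (contact force between dauber and plate3 above 0.5 N and x of dauber_tip in the frame of plate3 between -0.018 and 0.018 m and y of dauber_tip in the frame of plate3 between -0.018 and 0.018 m and z of dauber_tip in the frame of plate3 between 0.006 and 0.015 m and (z of plate3 in the frame of stand_top between 0.015 and 0.021 m or z of plate3 in the frame of stand_top between 0.033 and 0.039 m or z of plate3 in the frame of stand_top between 0.051 and 0.057 m) and x of plate3 in the frame of stand_top between -0.014 and 0.014 m and y of plate3 in the frame of stand_top between -0.012 and 0.012 m and angle between the x axis of plate3 and the x axis of stand_top, either way round below 0.2 rad and angle between plate3's own z axis and vertical below 0.1 rad and ((z of board1 in the frame of plate3 between -0.011 and -0.005 m and x of board1 in the frame of plate3 between -0.02 and 0.02 m and y of board1 in the frame of plate3 between -0.016 and 0.016 m and angle between the x axis of board1 and the x axis of plate3, either way round below 0.25 rad) or (z of board2 in the frame of plate3 between -0.011 and -0.005 m and x of board2 in the frame of plate3 between -0.02 and 0.02 m and y of board2 in the frame of plate3 between -0.016 and 0.016 m and angle between the x axis of board2 and the x axis of plate3, either way round below 0.25 rad) or (z of board3 in the frame of plate3 between -0.011 and -0.005 m and x of board3 in the frame of plate3 between -0.02 and 0.02 m and y of board3 in the frame of plate3 between -0.016 and 0.016 m and angle between the x axis of board3 and the x axis of plate3, either way round below 0.25 rad))))), for 0.1 s.
At the end, for the whole second after the job is handed in: Plates on the stand within 14 mm along, 12 mm across, 0.2 rad; one board directly under each loose plate (20 mm along, 16 mm across), heights right to 3 mm; no other board within 70 mm of the stand's middle. Dauber in its holder, lean under 0.4 rad; pump up; all at rest (all of step 1 and (horizontal distance between board1 and stand_top above 0.07 m or (z of board1 in the frame of plate1 between -0.011 and -0.005 m and x of board1 in the frame of plate1 between -0.02 and 0.02 m and y of board1 in the frame of plate1 between -0.016 and 0.016 m and angle between the x axis of board1 and the x axis of plate1, either way round below 0.25 rad) or (z of board1 in the frame of plate2 between -0.011 and -0.005 m and x of board1 in the frame of plate2 between -0.02 and 0.02 m and y of board1 in the frame of plate2 between -0.016 and 0.016 m and angle between the x axis of board1 and the x axis of plate2, either way round below 0.25 rad) or (z of board1 in the frame of plate3 between -0.011 and -0.005 m and x of board1 in the frame of plate3 between -0.02 and 0.02 m and y of board1 in the frame of plate3 between -0.016 and 0.016 m and angle between the x axis of board1 and the x axis of plate3, either way round below 0.25 rad)) and (horizontal distance between board2 and stand_top above 0.07 m or (z of board2 in the frame of plate1 between -0.011 and -0.005 m and x of board2 in the frame of plate1 between -0.02 and 0.02 m and y of board2 in the frame of plate1 between -0.016 and 0.016 m and angle between the x axis of board2 and the x axis of plate1, either way round below 0.25 rad) or (z of board2 in the frame of plate2 between -0.011 and -0.005 m and x of board2 in the frame of plate2 between -0.02 and 0.02 m and y of board2 in the frame of plate2 between -0.016 and 0.016 m and angle between the x axis of board2 and the x axis of plate2, either way round below 0.25 rad) or (z of board2 in the frame of plate3 between -0.011 and -0.005 m and x of board2 in the frame of plate3 between -0.02 and 0.02 m and y of board2 in the frame of plate3 between -0.016 and 0.016 m and angle between the x axis of board2 and the x axis of plate3, either way round below 0.25 rad)) and (horizontal distance between board3 and stand_top above 0.07 m or (z of board3 in the frame of plate1 between -0.011 and -0.005 m and x of board3 in the frame of plate1 between -0.02 and 0.02 m and y of board3 in the frame of plate1 between -0.016 and 0.016 m and angle between the x axis of board3 and the x axis of plate1, either way round below 0.25 rad) or (z of board3 in the frame of plate2 between -0.011 and -0.005 m and x of board3 in the frame of plate2 between -0.02 and 0.02 m and y of board3 in the frame of plate2 between -0.016 and 0.016 m and angle between the x axis of board3 and the x axis of plate2, either way round below 0.25 rad) or (z of board3 in the frame of plate3 between -0.011 and -0.005 m and x of board3 in the frame of plate3 between -0.02 and 0.02 m and y of board3 in the frame of plate3 between -0.016 and 0.016 m and angle between the x axis of board3 and the x axis of plate3, either way round below 0.25 rad)) and horizontal distance between dauber_tip and holder_in below 0.02 m and z of dauber_tip in the frame of holder_in between -0.004 and 0.01 m and angle between dauber's own z axis and vertical below 0.4 rad and value of joint pump below 0.003 m and linear speed of each of dauber, plate0, plate1, plate2, plate3 below 0.02 m/s); the robot touches nothing.
It fails at once if the washer is shoved more than 30 mm (distance of washer from where it was at the start of the episode above 0.03 m).
It fails at once if the seal is shoved more than 30 mm (distance of seal from where it was at the start of the episode above 0.03 m).
It fails at once if the pin is shoved more than 30 mm (distance of pin from where it was at the start of the episode above 0.03 m).
It fails at once if the tube is shoved more than 30 mm (distance of tube from where it was at the start of the episode above 0.03 m).
It fails at once if the bolt is shoved more than 30 mm (distance of bolt from where it was at the start of the episode above 0.03 m).
Of plate1, plate2, plate3 only 2 to 3 are there at a start; the rules pass over those that are not, and their reading is None.
At some moment in a run one of plate1, plate2, plate3 may be knocked a few centimetres aside while the robot is not near it.
It also fails if it takes over 210 s, if anything falls off the work surface, if the arm or the gripper's body presses on something with over 40 N, if the wrist force passes 120 N, or if a joint passes its speed limit or range.

## Robot

A 6-joint arm with a two-finger parallel gripper is mounted at the origin on the work surface. World frame = base frame: x ahead of the robot, y to its left, z up, the work surface at z = 0. Lengths are in m, angles in rad, forces in N, time in s.
With the tool pointing down it reaches from about 0.35 to 0.875 m from the base axis. Payload 4.2 kg.
Tool frame: the origin (TCP) lies at the very end of the fingers, on their centre line; the grasp point (between the pads) lies bot.grasp_offset behind it (bot.grasp_offset is the distance from the TCP to the grasp point, in m); z points along the fingers, y is the line along which they close (so a half turn about z gives the same grasp; the last joint's range is limited). The gripper opens to 87 mm and grips with 3 to 60 N. Pads are 19 mm wide; open, the fingers measure 117 mm over their backs; the gripper's body (75 mm by 190 mm) begins 51 mm behind the grasp point.
Start: joints at [1.55, 0.385, 0.008, 0, -1.194, -0.259], TCP at [0.173, 0.601, 0.193] pointing down, gripper open.
Joint ranges: [-3.14, 3.14], [-1.21, 2.06], [-1.07, 1.41], [-3.16, 2.05], [-2.99, -0.16], [-3.1, 3.1]. Speed limits (rad/s): [2.79, 2.79, 3.14, 3.14, 3.14, 3.14].

## Interface

Orientations are given as a unit quaternion [w, x, y, z].
In Python, from plant import bot gives the robot as it stands.
- The arm moves only by the shell command python3 -m jog 'ROWS' [FORCE]. ROWS is JSON, a list of rows, each an object of numbers: "tx", "ty", "tz": the shift along the tool's x, y, z normalised to -1 to 1, where 1 is 0.04 m; "ax", "ay", "az": the turn, a rotation vector about the tool's x, y, z normalised to -1 to 1, where 1 is 6 degrees; "gripper": the closure, from -1 (fully open) to 1 (shut). In form: [{"tx": .., "ty": .., "tz": .., "ax": .., "ay": .., "az": .., "gripper": ..}, ...]. A call has 1 to 8 rows; each row shifts and turns the commanded pose from where the row before left it, along the tool's axes as they then stand; what a row does not reach is not made up. A row lasts 1/8 s, in which the tool goes at most 62.5 mm and 10.7 degrees, less where a joint would pass 70% of its speed; a pose out of reach is approached as far as the arm can. A call with a number of a shift or a turn outside -1 to 1 is refused whole. A call with a gripper value outside its range is refused whole. The fingers move at their own pace and stop on an object; FORCE is the grip in N (left out, the last holds). Time passes only in rows, so rows that do not move let the fingers close. It gives the time, the measured TCP pose, the force, the opening and the grip force at its end, in the units of the state.
- bot.observe(): the state, without advancing time (a new reading comes with each control period).
- bot.camera(name): name is "scene" or "top"; returns a dict with "color" (420x560x3 uint8, red, green, blue), "fx", "fy", "cx", "cy" (pixels), "T" (4x4, takes a point from camera to world coordinates). Camera axes: x right, y down, z forward; pixel columns grow to the right and rows downward; lengths in m; the calibration is good to about 2 mm. A picture is of the moment at which its call begins. There is no depth.
- bot.hand_in(): hands the job in; it is judged then, once.
The state is a dict: "time_s": time; "q": joint angles; "dq": joint speeds; "joint_torque": joint torques, N m; "tcp_pos": TCP position; "tcp_rot": TCP orientation; "wrist_force": force on the tool from outside, world axes, zero at the start; "moment": the same for the moment, N m; "width": opening from 0.0 (shut) to 1.0 (fully open); "grasp_force": force on a finger pad.
Only numpy, scipy, OpenCV 4.12 (cv2) and the standard library are available. Lean on these libraries where they do the work, as an engineer would, in place of code of your own. Each camera call takes 0.05 s, during which the arm holds its last target. There are 200 camera calls.

## Working session

There is one attempt and no reset: what is moved stays moved. The work goes in short steps, Python scripts to look and compute and a shell command to move; the robot and the scene stay as the last step left them, time stands still between calls to the robot, and variables do not carry over. Pictures are saved under pics/ and viewed, at most 14 in all, crops included, and the job is handed in when it is done.

```bash
ls; mkdir -p pics
python3 - <<'E'
from plant import bot
import cv2,numpy as np
print(bot.observe(), bot.grasp_offset)
for n in("top","scene"):
    c=bot.camera(n); cv2.imwrite(f"pics/{n}0.png",cv2.resize(c["color"][:,:,::-1],(800,600),interpolation=cv2.INTER_CUBIC))
    print(n,c["fx"],c["fy"],c["cx"],c["cy"],np.round(c["T"],4).tolist())
E
```

```text
pics
{'time_s': 0.0, 'q': array([ 1.54963350e+00,  3.85614487e-01,  6.65370619e-03, -4.73246715e-04,
       -1.19399314e+00, -2.58618859e-01]), 'dq': array([-8.11602703e-04, -1.73326322e-03,  4.75484919e-04, -2.02938806e-03,
        7.76120826e-04, -2.95808722e-05]), 'joint_torque': array([-6.77364351e-04, -3.90658915e+01,  1.87405032e+01,  4.21976209e+00,
        1.10132917e-02, -1.81151140e-04]), 'tcp_pos': array([0.17238942, 0.60008258, 0.19233943]), 'tcp_rot': array([ 1.09725258e-03,  9.90218445e-01, -1.39521392e-01, -9.05981759e-05]), 'wrist_force': array([ 0.77300633,  0.22973574, -0.24287826]), 'moment': array([ 0.02837943, -0.01761597, -0.03756402]), 'grasp_force': 0.0, 'width': 0.9996363596941852} 0.0187
top 483.3530615945484 483.3530615945484 278.60377654608675 198.39584775236173 [[-0.0056, -0.996, 0.0897, 0.3714], [-1.0, 0.0061, 0.0049, 0.0362], [-0.0054, -0.0897, -0.996, 1.5651], [0.0, 0.0, 0.0, 1.0]]
scene 516.2868340421829 516.2868340421829 275.9636145480417 206.11885436309979 [[-0.5216, 0.7374, -0.4291, 1.1621], [0.8531, 0.4434, -0.275, 0.4649], [-0.0125, -0.5095, -0.8604, 1.4759], [0.0, 0.0, 0.0, 1.0]]
```

View pics/top0.png

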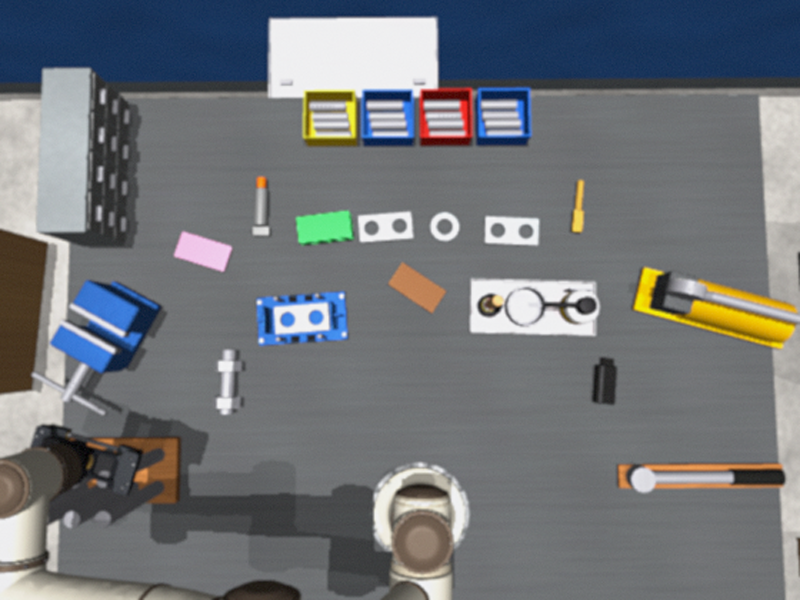

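View pics/scene0.png

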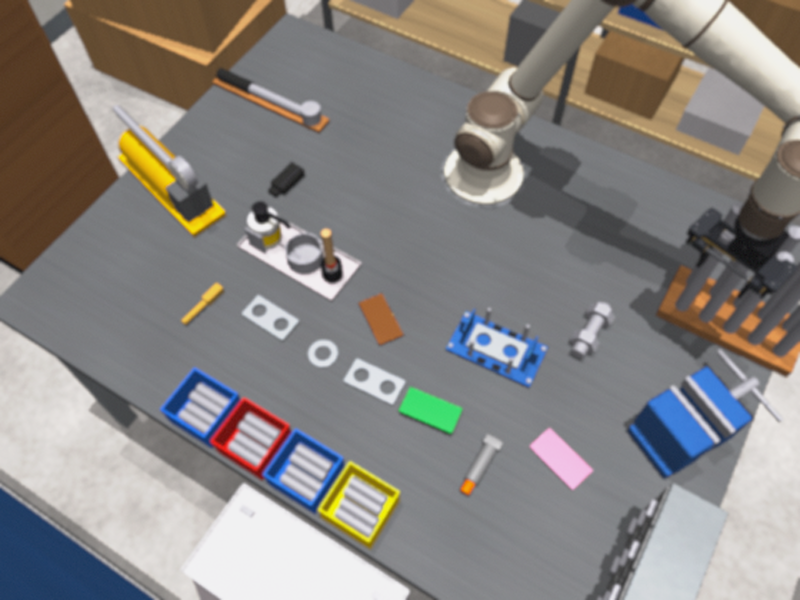

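The top view shows a green board pile at (324,227), with loose plates at (386,227) and (512,230), so there are two. The stand with plate0 is at (302,318) and the station at (533,307): holder (490,304), cup (525,307), pump (583,306). The brown (416,287) and pink (203,251) boards are decoys; only (324,227) is green. I'll confirm with a crop while measuring.

```bash
cat > h.py <<'E'
from plant import bot
import cv2,numpy as np
def w(c,u,v,z):
    d=c["T"][:3,:3]@np.array([(u-c["cx"])/c["fx"],(v-c["cy"])/c["fy"],1]); o=c["T"][:3,3]
    return o+d*(z-o[2])/d[2]
def px(c,p):
    q=c["T"][:3,:3].T@(np.array(p)-c["T"][:3,3]); return q[0]/q[2]*c["fx"]+c["cx"],q[1]/q[2]*c["fy"]+c["cy"]
def crop(c,u0,v0,uw,vh,k,name):
    cv2.imwrite(name,cv2.resize(c["color"][v0:v0+vh,u0:u0+uw,::-1],None,fx=k,fy=k,interpolation=cv2.INTER_CUBIC))
def rect(c,u0,v0,uw,vh,z,kind):
    # segment in 8x upsampled crop, map outline to plane z, minAreaRect -> centre, sizes, yaw of long axis
    k=8; a=cv2.resize(c["color"][v0:v0+vh,u0:u0+uw],None,fx=k,fy=k,interpolation=cv2.INTER_CUBIC).astype(int)
    if kind=="green": m=(a[...,1]-np.maximum(a[...,0],a[...,2]))>60
    else: m=(a.min(2)>150)&(a.max(2)-a.min(2)<40)
    cs=cv2.findContours(m.astype(np.uint8),cv2.RETR_EXTERNAL,cv2.CHAIN_APPROX_NONE)[0]
    ct=max(cs,key=cv2.contourArea)[:,0,:]
    P=np.array([w(c,u0+(x+.5)/k-.5,v0+(y+.5)/k-.5,z)[:2] for x,y in ct])
    (cx,cy),s,_=r=cv2.minAreaRect((P*1000).astype(np.float32)); b=cv2.boxPoints(r)
    e=max((b[1]-b[0],b[2]-b[1]),key=np.linalg.norm); y=np.arctan2(e[1],e[0])%np.pi
    return np.round([cx,cy,max(s),min(s)],1),round(float(y),4)
E
python3 - <<'E'
from h import *
c=bot.camera("top")
S=.7
print("pile",rect(c,200,140,50,36,.024,"green"))
print("pA",rect(c,248,142,44,34,.010,"w"))
print("pB",rect(c,335,145,46,32,.010,"w"))
print("p0",rect(c,188,208,46,30,.022,"w"))
print("tray",rect(c,322,188,104,54,.012,"w"))
crop(c,175,130,135,120,5.5,"pics/c1.png"); crop(c,310,135,130,110,6,"pics/c2.png")
E
```

```text
pile (array([638.3, 210.3, 123.5,  66.8]), 1.6857)
pA (array([642.7,  73. , 125.3,  65.3]), 1.6444)
pB (array([ 631.9, -214.6,  124.9,   65. ]), 1.5206)
p0 (array([434.6, 260.2, 121.9,  60.4]), 1.6443)
tray (array([ 457.6, -262.2,  293.4,  125.1]), 1.5385)
```

View pics/c1.png

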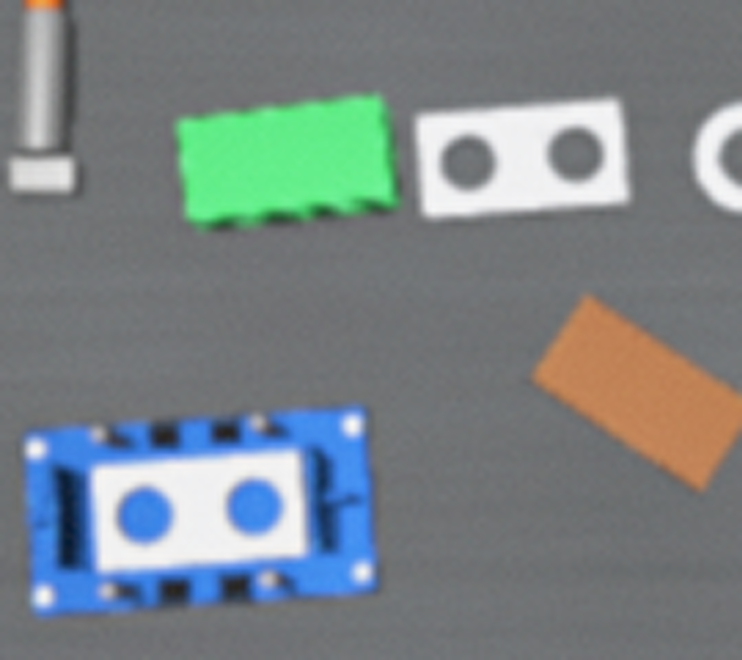

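View pics/c2.png

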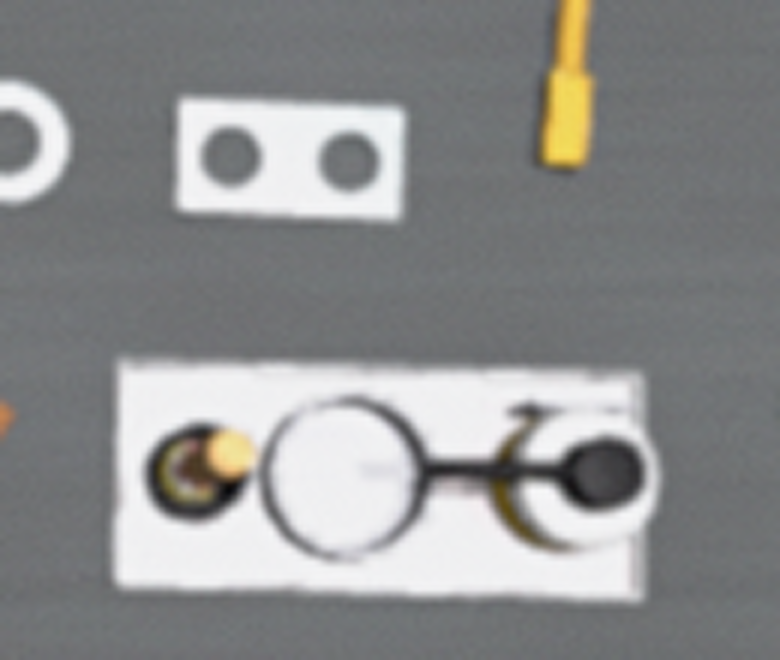

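The crops confirm it. c1 shows a green twin-wall pile with its top corners at (177,120)-(397,205), a plate beside it, and plate0 centred on the stand. c2 shows the dauber leaning slightly in its holder, with its handle end at (230,452), the pump head at (603,472), the cup at (343,478) and the holder at (195,473).

```bash
cat > plan.py <<'E'
import sys
from h import *
from scipy.spatial.transform import Rotation as R
x,y,z,yaw=map(float,sys.argv[1:5])
o=bot.observe(); q=o["tcp_rot"]; r=R.from_quat([q[1],q[2],q[3],q[0]])
f=lambda a:R.from_matrix(np.array([[np.cos(a),np.sin(a),0],[np.sin(a),-np.cos(a),0],[0,0,-1]]))
g=min((f(yaw),f(yaw+np.pi)),key=lambda g:(r.inv()*g).magnitude()) if len(sys.argv)<6 else f(yaw)
rv=(r.inv()*g).as_rotvec(degrees=True)/6
d=np.array([x,y,z])-o["tcp_pos"]
print("t%.2f tcp"%o["time_s"],np.round(o["tcp_pos"],4),"F",np.round(o["wrist_force"],1),"w",round(o["width"]*87,1),"g",round(o["grasp_force"],1))
print("turn units",np.round(rv,2),"| shift units after turn",np.round(g.inv().apply(d)/.04,2),"| now",np.round(r.inv().apply(d)/.04,2))
E
python3 - <<'E'
from h import *
c=bot.camera("top")
a=lambda u,v,z,s=1:np.round(w(c,175+u/5.5,130+v/5.5,z)*1000,1)[:2]
b=lambda u,v,z:np.round(w(c,310+u/6,135+v/6,z)*1000,1)[:2]
print("stand screws",a(198.25,510.5,.012),"posts",a(182.75,507,.08))
print("cup rim",b(343,478,.053),"pump",b(603,472,.128),"dauber top",b(230,452,.175),"holder rim",b(195,473,.053))
E
python3 plan.py .640 .210 .12 1.6857
```

```text
stand screws [433.8 261.4] posts [433.  260.2]
cup rim [ 454.8 -233.2] pump [ 452.8 -348.5] dauber top [ 460.8 -157.5] holder rim [ 457.8 -156.1]
t0.20 tcp [0.1725 0.6003 0.1928] F [ 0.7 -0.   0.1] w 86.9 g 0.0
turn units [ 1.000e-02 -1.000e-02  1.123e+01] | shift units after turn [ 11.03 -10.49   1.82] | now [13.93  6.15  1.83]
```

```bash
python3 -m jog '[{"az":1,"gripper":-1},{"az":1},{"az":1},{"az":1},{"az":1},{"az":1},{"az":1},{"az":1}]' 30 | tail -3
python3 -m jog '[{"az":1},{"az":1},{"az":1},{"az":0.23},{"tx":0.9,"ty":-0.9},{"tx":1,"ty":-1},{"tx":1,"ty":-1},{"tx":1,"ty":-1}]'|tail -1
python3 -m jog '[{"tx":1,"ty":-1},{"tx":1,"ty":-1},{"tx":1,"ty":-1},{"tx":1,"ty":-1},{"tx":1,"ty":-1},{"tx":1,"ty":-0.8},{"tx":1,"ty":-0.7},{}]'|tail -1
python3 plan.py .640 .210 .0185 1.6857
python3 - <<'E'
from h import *
c=bot.camera("top"); crop(c,175,130,135,120,5.5,"pics/c3.png")
E
```

```text
t0.20 tcp [0.1725 0.6003 0.1928] F [ 0.7 -0.   0.1] w 86.9 g 0.0
turn units [ 1.000e-02 -1.000e-02  1.123e+01] | shift units after turn [ 11.03 -10.49   4.36] | now [13.93  6.14  4.37]invalid input at $[0]: expected keys tx, ty, tz, ax, ay, az, gripper
invalid input at $[0]: expected keys tx, ty, tz, ax, ay, az, gripper
invalid input at $[0]: expected keys tx, ty, tz, ax, ay, az, gripper
```

```bash
python3 -m jog '[{"tx":0,"ty":0,"tz":0,"ax":0,"ay":0,"az":1,"gripper":-1},{"tx":0,"ty":0,"tz":0,"ax":0,"ay":0,"az":1,"gripper":-1},{"tx":0,"ty":0,"tz":0,"ax":0,"ay":0,"az":1,"gripper":-1},{"tx":0,"ty":0,"tz":0,"ax":0,"ay":0,"az":1,"gripper":-1},{"tx":0,"ty":0,"tz":0,"ax":0,"ay":0,"az":1,"gripper":-1},{"tx":0,"ty":0,"tz":0,"ax":0,"ay":0,"az":1,"gripper":-1},{"tx":0,"ty":0,"tz":0,"ax":0,"ay":0,"az":1,"gripper":-1},{"tx":0,"ty":0,"tz":0,"ax":0,"ay":0,"az":1,"gripper":-1}]' 30
python3 -m jog '[{"tx":0,"ty":0,"tz":0,"ax":0,"ay":0,"az":1,"gripper":-1},{"tx":0,"ty":0,"tz":0,"ax":0,"ay":0,"az":1,"gripper":-1},{"tx":0,"ty":0,"tz":0,"ax":0,"ay":0,"az":1,"gripper":-1},{"tx":0,"ty":0,"tz":0,"ax":0,"ay":0,"az":0.23,"gripper":-1},{"tx":0.9,"ty":-0.9,"tz":0,"ax":0,"ay":0,"az":0,"gripper":-1},{"tx":1,"ty":-1,"tz":0,"ax":0,"ay":0,"az":0,"gripper":-1},{"tx":1,"ty":-1,"tz":0,"ax":0,"ay":0,"az":0,"gripper":-1},{"tx":1,"ty":-1,"tz":0,"ax":0,"ay":0,"az":0,"gripper":-1}]'
python3 -m jog '[{"tx":1,"ty":-1,"tz":0,"ax":0,"ay":0,"az":0,"gripper":-1},{"tx":1,"ty":-1,"tz":0,"ax":0,"ay":0,"az":0,"gripper":-1},{"tx":1,"ty":-1,"tz":0,"ax":0,"ay":0,"az":0,"gripper":-1},{"tx":1,"ty":-1,"tz":0,"ax":0,"ay":0,"az":0,"gripper":-1},{"tx":1,"ty":-1,"tz":0,"ax":0,"ay":0,"az":0,"gripper":-1},{"tx":1,"ty":-0.8,"tz":0,"ax":0,"ay":0,"az":0,"gripper":-1},{"tx":1,"ty":-0.7,"tz":0,"ax":0,"ay":0,"az":0,"gripper":-1},{"tx":0,"ty":0,"tz":0,"ax":0,"ay":0,"az":0,"gripper":-1}]'
python3 plan.py .640 .210 .0185 1.6857
```

```text
time_s: 1.25
tcp_pos: [0.1725, 0.6006, 0.1932]
tcp_rot: [0.0, 0.847, -0.532, 0.0]
wrist_force: [0.2, 0.2, 0.1]
width: 0.998
grasp_force: 0.0
time_s: 2.25
tcp_pos: [0.3466, 0.4624, 0.1936]
tcp_rot: [-0.0, 0.747, -0.665, -0.0]
wrist_force: [1.1, 0.8, -0.2]
width: 1.001
grasp_force: 0.0
time_s: 3.25
tcp_pos: [0.6375, 0.2123, 0.1925]
tcp_rot: [0.001, 0.745, -0.667, -0.0]
wrist_force: [-0.7, 0.4, -0.2]
width: 0.995
grasp_force: 0.0
t3.25 tcp [0.6375 0.2123 0.1925] F [-0.7  0.4 -0.2] w 86.6 g 0.0
turn units [ 0.01 -0.01 -0.04] | shift units after turn [ 0.07 -0.06  4.35] | now [ 0.06 -0.06  4.35]
```

```bash
python3 -m jog '[{"tx":0.06,"ty":-0.06,"tz":1,"ax":0,"ay":0,"az":0,"gripper":-1},{"tx":0,"ty":0,"tz":1,"ax":0,"ay":0,"az":0,"gripper":-1},{"tx":0,"ty":0,"tz":1,"ax":0,"ay":0,"az":0,"gripper":-1},{"tx":0,"ty":0,"tz":0.9,"ax":0,"ay":0,"az":0,"gripper":-1},{"tx":0,"ty":0,"tz":0.45,"ax":0,"ay":0,"az":0,"gripper":-1},{"tx":0,"ty":0,"tz":0,"ax":0,"ay":0,"az":0,"gripper":-1},{"tx":0,"ty":0,"tz":0,"ax":0,"ay":0,"az":0,"gripper":0},{"tx":0,"ty":0,"tz":0,"ax":0,"ay":0,"az":0,"gripper":1}]' 15
python3 plan.py .640 .210 .0185 1.6857
python3 -m jog '[{"tx":0,"ty":0,"tz":0,"ax":0,"ay":0,"az":0,"gripper":1},{"tx":0,"ty":0,"tz":0,"ax":0,"ay":0,"az":0,"gripper":1},{"tx":0,"ty":0,"tz":0,"ax":0,"ay":0,"az":0,"gripper":1},{"tx":0,"ty":0,"tz":0,"ax":0,"ay":0,"az":0,"gripper":1},{"tx":0,"ty":0,"tz":-0.3,"ax":0,"ay":0,"az":0,"gripper":1},{"tx":0,"ty":0,"tz":-1,"ax":0,"ay":0,"az":0,"gripper":1},{"tx":0,"ty":0,"tz":-1,"ax":0,"ay":0,"az":0,"gripper":1},{"tx":0,"ty":0,"tz":-1,"ax":0,"ay":0,"az":0,"gripper":1}]'
python3 plan.py .4335 .2608 .15 1.642
python3 - <<'E'
from h import *
c=bot.camera("scene"); crop(c,180,190,230,170,3.4,"pics/s1.png")
E
```

```text
time_s: 4.25
tcp_pos: [0.6395, 0.2138, 0.0213]
tcp_rot: [-0.002, 0.747, -0.665, 0.001]
wrist_force: [0.6, -0.7, 0.2]
width: 0.851
grasp_force: 0.0
t4.25 tcp [0.6395 0.2138 0.0213] F [ 0.6 -0.7  0.2] w 74.1 g 0.0
turn units [-0.03  0.01  0.  ] | shift units after turn [ 0.1  -0.    0.07] | now [ 0.1  -0.    0.07]
time_s: 5.25
tcp_pos: [0.6386, 0.2132, 0.1538]
tcp_rot: [-0.001, 0.747, -0.665, 0.0]
wrist_force: [-0.1, -0.0, 0.5]
width: 0.023
grasp_force: 0.0
t5.25 tcp [0.6386 0.2132 0.1538] F [-0.1 -0.   0.5] w 2.0 g 0.0
turn units [-0.01  0.    0.42] | shift units after turn [-1.55  5.03  0.1 ] | now [-1.77  4.96  0.09]
```

View pics/s1.png

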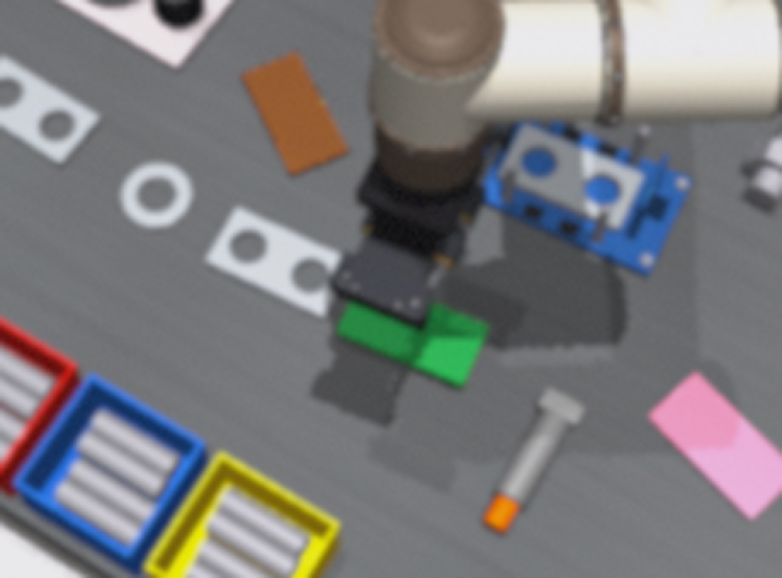

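The picture shows the gripper closed empty at (385,285) above the pile, which is still in place at (415,340). I'll retry a little lower and watch the closing.

```bash
python3 -m jog '[{"tx":-0.08,"ty":0.02,"tz":0,"ax":0,"ay":0,"az":0,"gripper":-1},{"tx":0,"ty":0,"tz":0,"ax":0,"ay":0,"az":0,"gripper":-1},{"tx":0,"ty":0,"tz":0,"ax":0,"ay":0,"az":0,"gripper":-1},{"tx":0,"ty":0,"tz":0,"ax":0,"ay":0,"az":0,"gripper":-1},{"tx":0,"ty":0,"tz":0,"ax":0,"ay":0,"az":0,"gripper":-1},{"tx":0,"ty":0,"tz":0,"ax":0,"ay":0,"az":0,"gripper":-1},{"tx":0,"ty":0,"tz":0,"ax":0,"ay":0,"az":0,"gripper":-1},{"tx":0,"ty":0,"tz":0,"ax":0,"ay":0,"az":0,"gripper":-1}]'
python3 plan.py .640 .210 .0185 1.6857
python3 - <<'E'
from h import *
c=bot.camera("top"); print(rect(c,200,140,50,36,.024,"green"))
crop(c,175,130,135,120,5.5,"pics/c3.png")
E
```

```text
time_s: 6.3
tcp_pos: [0.6373, 0.2163, 0.1515]
tcp_rot: [-0.0, 0.747, -0.665, 0.0]
wrist_force: [0.3, 0.4, 0.4]
width: 0.841
grasp_force: 0.0
t6.30 tcp [0.6373 0.2163 0.1515] F [0.3 0.4 0.4] w 73.1 g 0.0
turn units [-0. -0.  0.] | shift units after turn [ 0.16 -0.05  3.32] | now [ 0.16 -0.05  3.32]
(array([642.2, 176.5,  62.2,  52.4]), 0.1232)
```

View pics/c3.png

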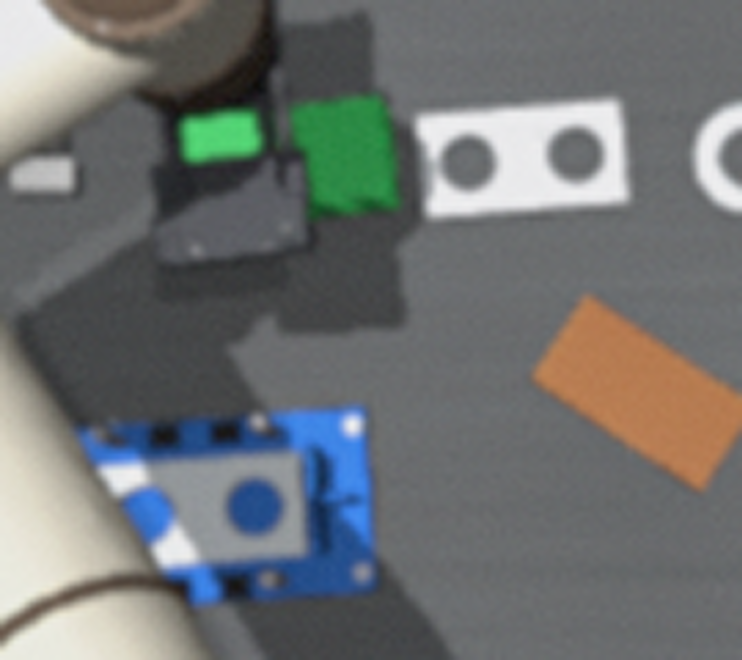

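```bash
python3 -m jog '[{"tx":0.1,"ty":-0.03,"tz":1,"ax":0,"ay":0,"az":0,"gripper":-1},{"tx":0,"ty":0,"tz":1,"ax":0,"ay":0,"az":0,"gripper":-1},{"tx":0,"ty":0,"tz":0.9,"ax":0,"ay":0,"az":0,"gripper":-1},{"tx":0,"ty":0,"tz":0.48,"ax":0,"ay":0,"az":0,"gripper":-1},{"tx":0,"ty":0,"tz":0,"ax":0,"ay":0,"az":0,"gripper":-1},{"tx":0,"ty":0,"tz":0,"ax":0,"ay":0,"az":0,"gripper":-1},{"tx":0,"ty":0,"tz":0,"ax":0,"ay":0,"az":0,"gripper":-1}]'
python3 plan.py .640 .210 .0165 1.6857
python3 -m jog '[{"tx":0,"ty":0,"tz":0,"ax":0,"ay":0,"az":0,"gripper":1},{"tx":0,"ty":0,"tz":0,"ax":0,"ay":0,"az":0,"gripper":1},{"tx":0,"ty":0,"tz":0,"ax":0,"ay":0,"az":0,"gripper":1},{"tx":0,"ty":0,"tz":0,"ax":0,"ay":0,"az":0,"gripper":1},{"tx":0,"ty":0,"tz":0,"ax":0,"ay":0,"az":0,"gripper":1}]' 10
python3 plan.py .640 .210 .0165 1.6857
```

```text
time_s: 7.22
tcp_pos: [0.6401, 0.213, 0.0181]
tcp_rot: [-0.002, 0.747, -0.665, 0.001]
wrist_force: [0.2, 0.2, 0.1]
width: 0.998
grasp_force: 0.0
t7.22 tcp [0.6401 0.213  0.0181] F [0.2 0.2 0.1] w 86.8 g 0.0
turn units [-0.03  0.01  0.  ] | shift units after turn [0.07 0.01 0.04] | now [0.07 0.01 0.04]
time_s: 7.85
tcp_pos: [0.639, 0.2124, 0.0162]
tcp_rot: [0.0, 0.747, -0.665, -0.0]
wrist_force: [-0.3, 0.3, -0.5]
width: 0.516
grasp_force: 0.0
t7.85 tcp [0.639  0.2124 0.0162] F [-0.3  0.3 -0.5] w 44.9 g 0.0
turn units [ 0. -0.  0.] | shift units after turn [ 0.06 -0.02 -0.01] | now [ 0.06 -0.02 -0.01]
```

Run:
```python
from h import *
c=bot.camera("scene"); crop(c,230,230,130,100,6,"pics/s2.png")
print(px(c,[.64,.21,0]),px(c,[.64,.21,.016]))
```

```text
(np.float64(300.14232300406786), np.float64(289.960213181193)) (np.float64(300.29060477955255), np.float64(287.9897315426495))
```

View pics/s2.png

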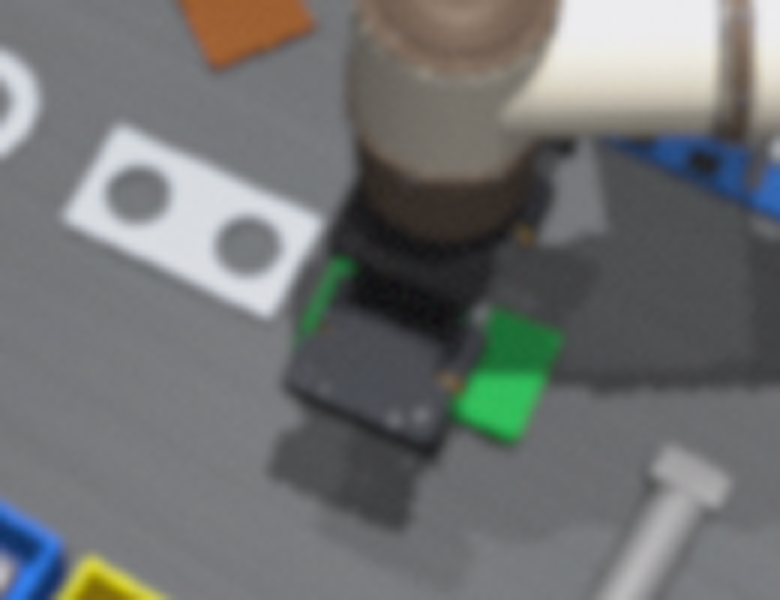

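The pile at (430,370) looks undisturbed and the fingers passed over it without contact. The tips may sit higher when open, as on an arc gripper. I'll probe deeper in small steps, using a closing target of about 54 mm.

```bash
python3 -m jog '[{"tx":0,"ty":0,"tz":0,"ax":0,"ay":0,"az":0,"gripper":-0.8},{"tx":0,"ty":0,"tz":0,"ax":0,"ay":0,"az":0,"gripper":-0.8},{"tx":0,"ty":0,"tz":0,"ax":0,"ay":0,"az":0,"gripper":-0.8},{"tx":0,"ty":0,"tz":0,"ax":0,"ay":0,"az":0,"gripper":-0.8},{"tx":0,"ty":0,"tz":0.1,"ax":0,"ay":0,"az":0,"gripper":-0.8},{"tx":0,"ty":0,"tz":0,"ax":0,"ay":0,"az":0,"gripper":-0.25},{"tx":0,"ty":0,"tz":0,"ax":0,"ay":0,"az":0,"gripper":-0.25},{"tx":0,"ty":0,"tz":0,"ax":0,"ay":0,"az":0,"gripper":-0.25}]' 10
python3 -m jog '[{"tx":0,"ty":0,"tz":0,"ax":0,"ay":0,"az":0,"gripper":-0.25},{"tx":0,"ty":0,"tz":0,"ax":0,"ay":0,"az":0,"gripper":-0.25}]'
```

```text
time_s: 8.9
tcp_pos: [0.6391, 0.2125, 0.0123]
tcp_rot: [-0.0, 0.747, -0.665, 0.0]
wrist_force: [-0.5, -0.2, 0.6]
width: 0.667
grasp_force: 0.0
time_s: 9.15
tcp_pos: [0.639, 0.2125, 0.0123]
tcp_rot: [-0.0, 0.747, -0.665, 0.0]
wrist_force: [0.3, -0.1, 0.3]
width: 0.628
grasp_force: 0.0
```

```bash
python3 -m jog '[{"tx":0,"ty":0,"tz":0,"ax":0,"ay":0,"az":0,"gripper":-0.8},{"tx":0,"ty":0,"tz":0,"ax":0,"ay":0,"az":0,"gripper":-0.8},{"tx":0,"ty":0,"tz":0,"ax":0,"ay":0,"az":0,"gripper":-0.8},{"tx":0,"ty":0,"tz":0.1,"ax":0,"ay":0,"az":0,"gripper":-0.8},{"tx":0,"ty":0,"tz":0,"ax":0,"ay":0,"az":0,"gripper":-0.25},{"tx":0,"ty":0,"tz":0,"ax":0,"ay":0,"az":0,"gripper":-0.25},{"tx":0,"ty":0,"tz":0,"ax":0,"ay":0,"az":0,"gripper":-0.25},{"tx":0,"ty":0,"tz":0,"ax":0,"ay":0,"az":0,"gripper":-0.25}]' 10
python3 -m jog '[{"tx":0,"ty":0,"tz":0,"ax":0,"ay":0,"az":0,"gripper":-0.25}]'
```

```text
time_s: 10.15
tcp_pos: [0.639, 0.2125, 0.0083]
tcp_rot: [-0.0, 0.747, -0.665, 0.0]
wrist_force: [0.2, 0.7, -0.6]
width: 0.639
grasp_force: 0.0
time_s: 10.28
tcp_pos: [0.639, 0.2124, 0.0083]
tcp_rot: [-0.0, 0.747, -0.665, 0.0]
wrist_force: [0.1, 0.2, 0.2]
width: 0.63
grasp_force: 0.0
```

```bash
python3 -m jog '[{"tx":0,"ty":0,"tz":0,"ax":0,"ay":0,"az":0,"gripper":-0.8},{"tx":0,"ty":0,"tz":0,"ax":0,"ay":0,"az":0,"gripper":-0.8},{"tx":0,"ty":0,"tz":0,"ax":0,"ay":0,"az":0,"gripper":-0.8},{"tx":0,"ty":0,"tz":0.1,"ax":0,"ay":0,"az":0,"gripper":-0.8},{"tx":0,"ty":0,"tz":0,"ax":0,"ay":0,"az":0,"gripper":-0.25},{"tx":0,"ty":0,"tz":0,"ax":0,"ay":0,"az":0,"gripper":-0.25},{"tx":0,"ty":0,"tz":0,"ax":0,"ay":0,"az":0,"gripper":-0.25},{"tx":0,"ty":0,"tz":0,"ax":0,"ay":0,"az":0,"gripper":-0.25}]' 10
python3 -m jog '[{"tx":0,"ty":0,"tz":0,"ax":0,"ay":0,"az":0,"gripper":-0.25}]'
```

```text
time_s: 11.28
tcp_pos: [0.639, 0.2125, 0.0043]
tcp_rot: [-0.0, 0.747, -0.665, 0.0]
wrist_force: [0.2, -0.3, -0.2]
width: 0.636
grasp_force: 0.0
time_s: 11.4
tcp_pos: [0.639, 0.2125, 0.0043]
tcp_rot: [-0.0, 0.747, -0.665, 0.0]
wrist_force: [0.7, -1.1, 0.3]
width: 0.631
grasp_force: 0.0
```

Run:
```python
from h import *
o=bot.observe(); p=o["tcp_pos"]; out=[]
for n,(u0,v0) in (("top",(190,120)),("scene",(240,220))):
    c=bot.camera(n); c["color"]=c["color"].copy()
    a=cv2.resize(c["color"][v0:v0+100,u0:u0+100,::-1],None,fx=4,fy=4,interpolation=cv2.INTER_CUBIC)
    f=lambda P:tuple(int(round((t-s+.5)*4)) for t,s in zip(px(c,P),(u0,v0)))
    cv2.circle(a,f(p),4,(0,0,255),1)
    for dz in (.07,):
        cv2.polylines(a,[np.array([f(p+np.array([sx*.0585,sy*.0095,h])) for sx,sy,h in ((-1,-1,0),(1,-1,0),(1,1,0),(-1,1,0))])],True,(0,0,255),1)
        cv2.polylines(a,[np.array([f(p+np.array([sx*.095,sy*.0375,.07])) for sx,sy in ((-1,-1),(1,-1),(1,1),(-1,1))])],True,(255,0,255),1)
    out.append(a)
cv2.imwrite("pics/d1.png",np.hstack(out))
```

```text
(no output)
```

View pics/d1.png

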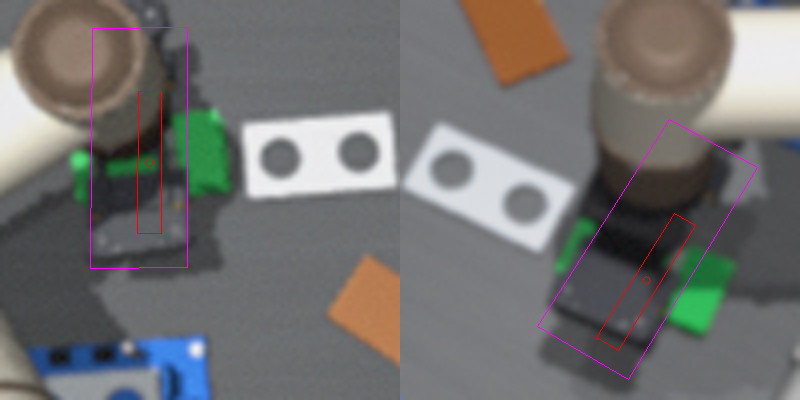

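The body outline matches in xy: the pile at (150,160) in the left panel is straddled correctly. So the tips must be higher than the reading suggests. With the fingers narrower than the pile, I'll lower carefully until I feel the pile top.

```bash
python3 -m jog '[{"tx":0,"ty":0,"tz":0.05,"ax":0,"ay":0,"az":0,"gripper":-0.25},{"tx":0,"ty":0,"tz":0,"ax":0,"ay":0,"az":0,"gripper":-0.25}]'|grep -E "pos|force"; python3 -m jog '[{"tx":0,"ty":0,"tz":0.05,"ax":0,"ay":0,"az":0,"gripper":-0.25},{"tx":0,"ty":0,"tz":0,"ax":0,"ay":0,"az":0,"gripper":-0.25}]'|grep -E "pos|force"
```

```text
tcp_pos: [0.6388, 0.2123, 0.002]
wrist_force: [0.7, 0.5, 1.1]
grasp_force: 0.0
tcp_pos: [0.6388, 0.2124, -0.0]
wrist_force: [0.1, -0.3, 0.5]
grasp_force: 0.0
```

```bash
for i in 1; do python3 -m jog '[{"tx":0,"ty":0,"tz":0.05,"ax":0,"ay":0,"az":0,"gripper":-0.25},{"tx":0,"ty":0,"tz":0,"ax":0,"ay":0,"az":0,"gripper":-0.25}]'|grep -E "pos|wrist"; python3 -m jog '[{"tx":0,"ty":0,"tz":0.05,"ax":0,"ay":0,"az":0,"gripper":-0.25},{"tx":0,"ty":0,"tz":0,"ax":0,"ay":0,"az":0,"gripper":-0.25}]'|grep -E "pos|wrist"; done; python3 -c "
from plant import bot; print([a for a in dir(bot) if a[0]!='_'], bot.observe())"
```

```text
tcp_pos: [0.6388, 0.2123, -0.002]
wrist_force: [0.4, 0.4, -0.4]
tcp_pos: [0.6389, 0.2123, -0.004]
wrist_force: [-0.3, 0.1, -0.2]
['MotionError', 'camera', 'grasp_offset', 'hand_in', 'observe'] {'time_s': 12.5, 'q': array([ 5.60527719e-01,  6.44238823e-01, -8.38508337e-02, -4.91492424e-05,
       -8.43127930e-01, -4.45534973e-01]), 'dq': array([-0.00141297, -0.00196015,  0.00145928,  0.00107007, -0.00232923,
       -0.00127377]), 'joint_torque': array([ 6.04562229e-03, -4.75172210e+01,  1.50640869e+01,  3.39331940e+00,
        8.96576385e-03,  1.59668884e-04]), 'tcp_pos': array([ 0.63885129,  0.21234035, -0.00398265]), 'tcp_rot': array([ 1.97176725e-04,  7.46561099e-01, -6.65316827e-01, -7.63082604e-05]), 'wrist_force': array([-0.31266005,  0.06406147, -0.2206085 ]), 'moment': array([ 0.08598913, -0.06054853,  0.01172336]), 'grasp_force': 0.0, 'width': 0.6232728674342355}
```

```bash
cat > chk.sh <<'E'
# print pose/force, fail when |Fz| > 4 N
grep -E "pos|wrist|width" | tee /dev/stderr | awk -F'[][,]' '/wrist/{f=$4} END{exit (f>4||f<-4)}'
E
python3 -m jog '[{"tx":0,"ty":0,"tz":0.06,"ax":0,"ay":0,"az":0,"gripper":-0.25},{"tx":0,"ty":0,"tz":0,"ax":0,"ay":0,"az":0,"gripper":-0.25}]'|sh chk.sh && python3 -m jog '[{"tx":0,"ty":0,"tz":0.06,"ax":0,"ay":0,"az":0,"gripper":-0.25},{"tx":0,"ty":0,"tz":0,"ax":0,"ay":0,"az":0,"gripper":-0.25}]'|sh chk.sh && python3 -m jog '[{"tx":0,"ty":0,"tz":0.06,"ax":0,"ay":0,"az":0,"gripper":-0.25},{"tx":0,"ty":0,"tz":0,"ax":0,"ay":0,"az":0,"gripper":-0.25}]'|sh chk.sh && python3 -m jog '[{"tx":0,"ty":0,"tz":0.06,"ax":0,"ay":0,"az":0,"gripper":-0.25},{"tx":0,"ty":0,"tz":0,"ax":0,"ay":0,"az":0,"gripper":-0.25}]'|sh chk.sh && python3 -m jog '[{"tx":0,"ty":0,"tz":0.06,"ax":0,"ay":0,"az":0,"gripper":-0.25},{"tx":0,"ty":0,"tz":0,"ax":0,"ay":0,"az":0,"gripper":-0.25}]'|sh chk.sh
```

```text
tcp_pos: [0.6392, 0.2125, -0.0046]
wrist_force: [-1.2, -0.3, 5.9]
width: 0.625
```

```bash
python3 -m jog '[{"tx":0,"ty":0,"tz":-0.15,"ax":0,"ay":0,"az":0,"gripper":-0.25},{"tx":0,"ty":0,"tz":0,"ax":0,"ay":0,"az":0,"gripper":-0.8},{"tx":0,"ty":0,"tz":0,"ax":0,"ay":0,"az":0,"gripper":-0.8},{"tx":0,"ty":0,"tz":0,"ax":0,"ay":0,"az":0,"gripper":-0.8},{"tx":0,"ty":0,"tz":0.1,"ax":0,"ay":0,"az":0,"gripper":-0.8},{"tx":0,"ty":0,"tz":0,"ax":0,"ay":0,"az":0,"gripper":-0.8}]'|sh chk.sh && python3 -m jog '[{"tx":0,"ty":0,"tz":0.08,"ax":0,"ay":0,"az":0,"gripper":-0.8},{"tx":0,"ty":0,"tz":0,"ax":0,"ay":0,"az":0,"gripper":-0.8}]'|sh chk.sh && python3 -m jog '[{"tx":0,"ty":0,"tz":0.07,"ax":0,"ay":0,"az":0,"gripper":-0.8},{"tx":0,"ty":0,"tz":0,"ax":0,"ay":0,"az":0,"gripper":-0.8}]'|sh chk.sh && python3 -m jog '[{"tx":0,"ty":0,"tz":0.05,"ax":0,"ay":0,"az":0,"gripper":-0.8},{"tx":0,"ty":0,"tz":0,"ax":0,"ay":0,"az":0,"gripper":-0.25},{"tx":0,"ty":0,"tz":0,"ax":0,"ay":0,"az":0,"gripper":-0.25},{"tx":0,"ty":0,"tz":0,"ax":0,"ay":0,"az":0,"gripper":-0.25},{"tx":0,"ty":0,"tz":0,"ax":0,"ay":0,"az":0,"gripper":-0.25}]'|sh chk.sh; python3 plan.py .64 .212 -.0115 1.6857
```

```text
t14.62 tcp [ 0.639   0.2125 -0.0121] F [-1.   0.3 -0.3] w 60.0 g 10.0
turn units [-0.  0.  0.] | shift units after turn [ 0.01 -0.02 -0.01] | now [ 0.01 -0.02 -0.01]tcp_pos: [0.639, 0.2125, -0.0121]
wrist_force: [-1.0, 0.3, -0.3]
width: 0.69
```

```bash
sed -i 's#tee /dev/stderr#tee -a log#' chk.sh; python3 -m jog '[{"tx":0,"ty":0,"tz":0,"ax":0,"ay":0,"az":0,"gripper":0},{"tx":0,"ty":0,"tz":-0.2,"ax":0,"ay":0,"az":0,"gripper":0},{"tx":0,"ty":0,"tz":-0.4,"ax":0,"ay":0,"az":0,"gripper":0},{"tx":0,"ty":0,"tz":-1,"ax":0,"ay":0,"az":0,"gripper":0},{"tx":0,"ty":0,"tz":-1,"ax":0,"ay":0,"az":0,"gripper":0},{"tx":0,"ty":0,"tz":-1,"ax":0,"ay":0,"az":0,"gripper":0},{"tx":0,"ty":0,"tz":0,"ax":0,"ay":0,"az":0,"gripper":0}]' 15
python3 plan.py .4335 .2608 .13 1.642
python3 - <<'E'
from h import *
out=[]
for n,(u0,v0) in (("top",(190,110)),("scene",(240,200))):
    c=bot.camera(n); out.append(cv2.resize(c["color"][v0:v0+110,u0:u0+100,::-1],None,fx=4,fy=4,interpolation=cv2.INTER_CUBIC))
cv2.imwrite("pics/d2.png",np.hstack(out))
E
```

```text
time_s: 15.5
tcp_pos: [0.6418, 0.2136, 0.1382]
tcp_rot: [-0.005, 0.747, -0.665, 0.002]
wrist_force: [0.5, 0.5, -1.6]
width: 0.686
grasp_force: 15.0
t15.50 tcp [0.6418 0.2136 0.1382] F [ 0.5  0.5 -1.6] w 59.7 g 15.0
turn units [-0.1   0.04  0.42] | shift units after turn [-1.55  5.11  0.21] | now [-1.77  5.04  0.16]
```

View pics/d2.png

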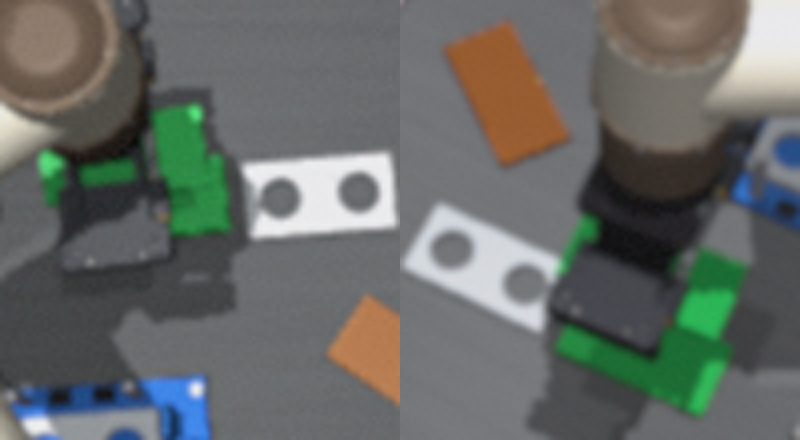

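One board is held, the lifted edge at (640,380) in the right panel, and the rest of the pile stays on the bench. Next I'll carry it to the stand.

```bash
python3 -m jog '[{"tx":0,"ty":0,"tz":0,"ax":0,"ay":0,"az":0.42,"gripper":0},{"tx":-0.25,"ty":0.9,"tz":0,"ax":0,"ay":0,"az":0,"gripper":0},{"tx":-0.3,"ty":1,"tz":0,"ax":0,"ay":0,"az":0,"gripper":0},{"tx":-0.3,"ty":1,"tz":0,"ax":0,"ay":0,"az":0,"gripper":0},{"tx":-0.3,"ty":1,"tz":0,"ax":0,"ay":0,"az":0,"gripper":0},{"tx":-0.3,"ty":0.9,"tz":0,"ax":0,"ay":0,"az":0,"gripper":0},{"tx":-0.1,"ty":0.3,"tz":0,"ax":0,"ay":0,"az":0,"gripper":0},{"tx":0,"ty":0,"tz":0,"ax":0,"ay":0,"az":0,"gripper":0}]'>/dev/null
python3 plan.py .4335 .2608 .0 1.642
python3 - <<'E'
from h import *
out=[]
for n,(u0,v0) in (("top",(160,160)),("scene",(290,190))):
    c=bot.camera(n); out.append(cv2.resize(c["color"][v0:v0+110,u0:u0+100,::-1],None,fx=4,fy=4,interpolation=cv2.INTER_CUBIC))
cv2.imwrite("pics/d3.png",np.hstack(out))
E
```

```text
t16.60 tcp [0.4308 0.2598 0.1317] F [ 1.2  0.3 -0.9] w 59.8 g 15.0
turn units [ 0.   -0.    0.01] | shift units after turn [-0.02 -0.07  3.29] | now [-0.02 -0.07  3.29]
```

View pics/d3.png

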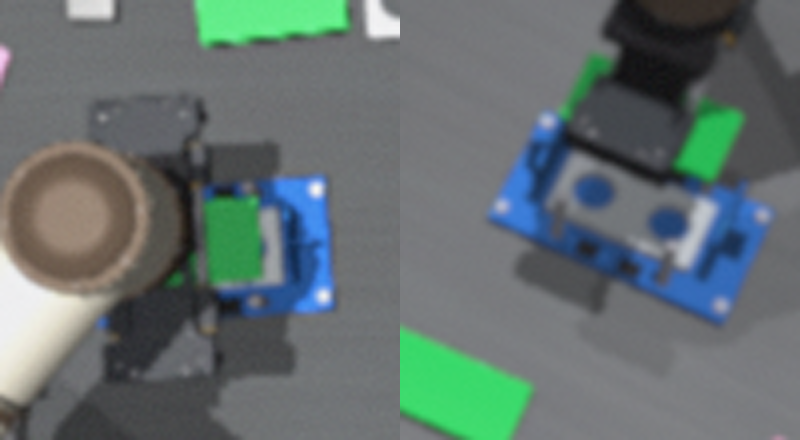

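Run:
```python
from h import *
c=bot.camera("top"); 
for z in (.14,.168): print(z,[np.round(w(c,160+u/4-.5,160+v/4-.5,z)[:2],4) for u,v in((258,197),(263,280))])
for z in (.012,): print("stand right screws",[np.round(w(c,160+u/4-.5,160+v/4-.5,z)[:2],4) for u,v in((316,189),(324,296))])
```

```text
0.14 [array([0.47  , 0.2048]), array([0.4087, 0.2008])]
0.168 [array([0.468 , 0.2015]), array([0.408 , 0.1976])]
stand right screws [array([0.485 , 0.1732]), array([0.399 , 0.1666])]
```

```bash
rm -f log; python3 -m jog '[{"tx":0,"ty":0,"tz":0.8,"ax":0,"ay":0,"az":0,"gripper":0},{"tx":0,"ty":0,"tz":0.8,"ax":0,"ay":0,"az":0,"gripper":0},{"tx":0,"ty":0,"tz":0.5,"ax":0,"ay":0,"az":0,"gripper":0},{"tx":0,"ty":0,"tz":0,"ax":0,"ay":0,"az":0,"gripper":0}]'|sh chk.sh && python3 -m jog '[{"tx":0,"ty":0,"tz":0.4,"ax":0,"ay":0,"az":0,"gripper":0},{"tx":0,"ty":0,"tz":0.4,"ax":0,"ay":0,"az":0,"gripper":0},{"tx":0,"ty":0,"tz":0.3,"ax":0,"ay":0,"az":0,"gripper":0},{"tx":0,"ty":0,"tz":0,"ax":0,"ay":0,"az":0,"gripper":0}]'|sh chk.sh && python3 -m jog '[{"tx":0,"ty":0,"tz":0.12,"ax":0,"ay":0,"az":0,"gripper":0},{"tx":0,"ty":0,"tz":0,"ax":0,"ay":0,"az":0,"gripper":0}]'|sh chk.sh; cat log; python3 plan.py .4335 .2608 -.0061 1.642
```

```text
tcp_pos: [0.431, 0.2586, 0.0461]
wrist_force: [-0.4, 0.0, 0.1]
width: 0.689
tcp_pos: [0.4313, 0.2596, 0.0036]
wrist_force: [-0.0, 0.8, -1.4]
width: 0.682
tcp_pos: [0.4312, 0.2599, -0.0008]
wrist_force: [-0.4, 0.2, -0.3]
width: 0.685
t18.00 tcp [ 0.4312  0.2599 -0.0008] F [-0.4  0.2 -0.3] w 59.6 g 15.0
turn units [-0.  0. -0.] | shift units after turn [-0.02 -0.06  0.13] | now [-0.02 -0.06  0.13]
```

Last few mm, then release. I'll open only to about 72 mm and lift straight up.

```bash
rm -f log; python3 -m jog '[{"tx":0,"ty":0,"tz":0.06,"ax":0,"ay":0,"az":0,"gripper":0},{"tx":0,"ty":0,"tz":0,"ax":0,"ay":0,"az":0,"gripper":0}]'|sh chk.sh && python3 -m jog '[{"tx":0,"ty":0,"tz":0.06,"ax":0,"ay":0,"az":0,"gripper":0},{"tx":0,"ty":0,"tz":0,"ax":0,"ay":0,"az":0,"gripper":0}]'|sh chk.sh; cat log;  python3 -m jog '[{"tx":0,"ty":0,"tz":0,"ax":0,"ay":0,"az":0,"gripper":-0.7},{"tx":0,"ty":0,"tz":0,"ax":0,"ay":0,"az":0,"gripper":-0.7},{"tx":0,"ty":0,"tz":0,"ax":0,"ay":0,"az":0,"gripper":-0.7},{"tx":0,"ty":0,"tz":-0.5,"ax":0,"ay":0,"az":0,"gripper":-0.7},{"tx":0,"ty":0,"tz":-1,"ax":0,"ay":0,"az":0,"gripper":-0.7},{"tx":0,"ty":0,"tz":-1,"ax":0,"ay":0,"az":0,"gripper":-1},{"tx":0,"ty":0,"tz":-1,"ax":0,"ay":0,"az":0,"gripper":-1},{"tx":0,"ty":0,"tz":0,"ax":0,"ay":0,"az":0,"gripper":-1}]'
python3 - <<'E'
from h import *
c=bot.camera("top")
print("pA",rect(c,248,142,44,34,.010,"w")); print("pB",rect(c,335,145,46,32,.010,"w"))
E
python3 plan.py .6435 .072 .1 1.6444
```

```text
tcp_pos: [0.4311, 0.2598, -0.0033]
wrist_force: [0.1, 0.2, -0.5]
width: 0.687
tcp_pos: [0.431, 0.2597, -0.0059]
wrist_force: [-0.1, 0.1, -0.4]
width: 0.685
time_s: 19.5
tcp_pos: [0.4329, 0.2615, 0.1378]
tcp_rot: [-0.004, 0.732, -0.681, 0.0]
wrist_force: [0.2, -0.3, -0.8]
width: 0.987
grasp_force: 0.0
pA (array([642.6,  72.9, 125.1,  65. ]), 1.6442)
pB (array([ 631.7, -214.5,  124.5,   65.2]), 1.5202)
t19.55 tcp [0.4315 0.2604 0.1356] F [-0.1  0.1 -1.1] w 86.8 g 0.0
turn units [-0.02  0.03 -0.03] | shift units after turn [ 5.09 -4.94  0.89] | now [ 5.08 -4.95  0.89]
```

```bash
rm -f log; python3 -m jog '[{"tx":0.9,"ty":-0.9,"tz":0,"ax":0,"ay":0,"az":0,"gripper":-1},{"tx":1,"ty":-1,"tz":0,"ax":0,"ay":0,"az":0,"gripper":-1},{"tx":1,"ty":-1,"tz":0,"ax":0,"ay":0,"az":0,"gripper":-1},{"tx":1,"ty":-1,"tz":0,"ax":0,"ay":0,"az":0,"gripper":-1},{"tx":1,"ty":-0.8,"tz":0,"ax":0,"ay":0,"az":0,"gripper":-1},{"tx":0.15,"ty":-0.15,"tz":0.4,"ax":0,"ay":0,"az":0,"gripper":-1},{"tx":0,"ty":0,"tz":1,"ax":0,"ay":0,"az":0,"gripper":-1},{"tx":0,"ty":0,"tz":0,"ax":0,"ay":0,"az":0,"gripper":-1}]'>/dev/null; python3 plan.py .641 .0725 -.0255 1.6444
```

```text
t20.55 tcp [0.6347 0.0714 0.0731] F [-0.2 -0.  -0.6] w 87.0 g 0.0
turn units [ 0.11 -0.02 -0.03] | shift units after turn [-0.02 -0.16  2.46] | now [-0.02 -0.19  2.46]
```

```bash
rm -f log; python3 -m jog '[{"tx":0,"ty":-0.1,"tz":0.8,"ax":0,"ay":0,"az":0,"gripper":-1},{"tx":0,"ty":0,"tz":0.8,"ax":0,"ay":0,"az":0,"gripper":-1},{"tx":0,"ty":0,"tz":0.4,"ax":0,"ay":0,"az":0,"gripper":-1},{"tx":0,"ty":0,"tz":0,"ax":0,"ay":0,"az":0,"gripper":-1}]'|sh chk.sh && python3 -m jog '[{"tx":0,"ty":0,"tz":0.2,"ax":0,"ay":0,"az":0,"gripper":-1},{"tx":0,"ty":0,"tz":0,"ax":0,"ay":0,"az":0,"gripper":-1}]'|sh chk.sh && python3 -m jog '[{"tx":0,"ty":0,"tz":0.1,"ax":0,"ay":0,"az":0,"gripper":-1},{"tx":0,"ty":0,"tz":0,"ax":0,"ay":0,"az":0,"gripper":-1}]'|sh chk.sh ; cat log; python3 plan.py .641 .0725 -.0255 1.6444
```

```text
tcp_pos: [0.6424, 0.0726, -0.0022]
wrist_force: [0.5, 0.4, -0.8]
width: 0.999
tcp_pos: [0.6431, 0.0725, -0.0093]
wrist_force: [0.1, 0.2, -0.4]
width: 0.999
tcp_pos: [0.6429, 0.0723, -0.0138]
wrist_force: [0.0, 0.4, -0.7]
width: 1.001
t21.55 tcp [ 0.6429  0.0723 -0.0138] F [ 0.   0.4 -0.7] w 87.1 g 0.0
turn units [ 0.    0.   -0.03] | shift units after turn [-0.01  0.05  0.29] | now [-0.01  0.05  0.29]
```

```bash
rm -f log; python3 -m jog '[{"tx":0,"ty":0.03,"tz":0.14,"ax":0,"ay":0,"az":0,"gripper":-1},{"tx":0,"ty":0,"tz":0,"ax":0,"ay":0,"az":0,"gripper":-1}]'|sh chk.sh && python3 -m jog '[{"tx":0,"ty":0,"tz":0.07,"ax":0,"ay":0,"az":0,"gripper":-1},{"tx":0,"ty":0,"tz":0,"ax":0,"ay":0,"az":0,"gripper":-1}]'|sh chk.sh && python3 -m jog '[{"tx":0,"ty":0,"tz":0.07,"ax":0,"ay":0,"az":0,"gripper":-0.8},{"tx":0,"ty":0,"tz":0,"ax":0,"ay":0,"az":0,"gripper":-0.8}]'|sh chk.sh && python3 -m jog '[{"tx":0,"ty":0,"tz":0,"ax":0,"ay":0,"az":0,"gripper":-0.25},{"tx":0,"ty":0,"tz":0,"ax":0,"ay":0,"az":0,"gripper":-0.25},{"tx":0,"ty":0,"tz":0,"ax":0,"ay":0,"az":0,"gripper":-0.25},{"tx":0,"ty":0,"tz":0,"ax":0,"ay":0,"az":0,"gripper":-0.25},{"tx":0,"ty":0,"tz":0,"ax":0,"ay":0,"az":0,"gripper":-0.25}]' 30 |sh chk.sh; cat log; python3 plan.py .641 .0725 -.0255 1.6444
```

```text
tcp_pos: [0.6411, 0.0721, -0.02]
wrist_force: [0.7, 0.0, -0.5]
width: 0.999
tcp_pos: [0.6416, 0.0722, -0.0224]
wrist_force: [0.6, 0.3, -0.2]
width: 1.0
tcp_pos: [0.6416, 0.0722, -0.0252]
wrist_force: [-0.8, 0.6, 0.8]
width: 0.916
tcp_pos: [0.6401, 0.0719, -0.0251]
wrist_force: [-5.5, 0.4, 3.3]
width: 0.685
t22.93 tcp [ 0.6401  0.0719 -0.0251] F [-5.5  0.4  3.3] w 59.6 g 30.0
turn units [ 0.03 -0.01 -0.03] | shift units after turn [-0.01 -0.02  0.01] | now [-0.01 -0.02  0.01]
```

```bash
python3 -m jog '[{"tx":0,"ty":0,"tz":0,"ax":0,"ay":0,"az":0,"gripper":0},{"tx":0,"ty":0,"tz":-0.2,"ax":0,"ay":0,"az":0,"gripper":0},{"tx":0,"ty":0,"tz":-0.6,"ax":0,"ay":0,"az":0,"gripper":0},{"tx":0,"ty":0,"tz":-1,"ax":0,"ay":0,"az":0,"gripper":0},{"tx":0,"ty":0,"tz":-1,"ax":0,"ay":0,"az":0,"gripper":0},{"tx":0,"ty":0,"tz":-1,"ax":0,"ay":0,"az":0,"gripper":0},{"tx":0,"ty":0,"tz":0,"ax":0,"ay":0,"az":0,"gripper":0},{"tx":0,"ty":0,"tz":0,"ax":0,"ay":0,"az":0,"gripper":0}]' 45 >/dev/null;python3 plan.py .432 .260 .12 1.642
```

```text
t23.93 tcp [0.6406 0.0722 0.1251] F [-0.6 -0.7 -5. ] w 58.9 g 45.0
turn units [ 0.03  0.   -0.01] | shift units after turn [-5.05  4.87  0.13] | now [-5.05  4.87  0.14]
```

```bash
rm -f log; python3 -m jog '[{"tx":-0.9,"ty":0.9,"tz":0,"ax":0,"ay":0,"az":0,"gripper":0},{"tx":-1,"ty":1,"tz":0,"ax":0,"ay":0,"az":0,"gripper":0},{"tx":-1,"ty":1,"tz":0,"ax":0,"ay":0,"az":0,"gripper":0},{"tx":-1,"ty":1,"tz":0,"ax":0,"ay":0,"az":0,"gripper":0},{"tx":-0.9,"ty":0.8,"tz":0,"ax":0,"ay":0,"az":0,"gripper":0},{"tx":-0.25,"ty":0.17,"tz":0,"ax":0,"ay":0,"az":0,"gripper":0},{"tx":0,"ty":0,"tz":0,"ax":0,"ay":0,"az":0,"gripper":0},{"tx":0,"ty":0,"tz":0,"ax":0,"ay":0,"az":0,"gripper":0}]'>/dev/null; python3 plan.py .432 .260 .0045 1.642
python3 - <<'E'
from h import *
out=[]
for n,(u0,v0) in (("top",(160,160)),("scene",(290,190))):
    c=bot.camera(n); out.append(cv2.resize(c["color"][v0:v0+110,u0:u0+100,::-1],None,fx=4,fy=4,interpolation=cv2.INTER_CUBIC))
cv2.imwrite("pics/d4.png",np.hstack(out))
E
```

```text
t24.93 tcp [0.4334 0.2591 0.1262] F [ 0.8 -0.4 -4.6] w 59.0 g 45.0
turn units [ 0.01 -0.01 -0.01] | shift units after turn [-0.02  0.03  3.04] | now [-0.03  0.03  3.04]
```

View pics/d4.png

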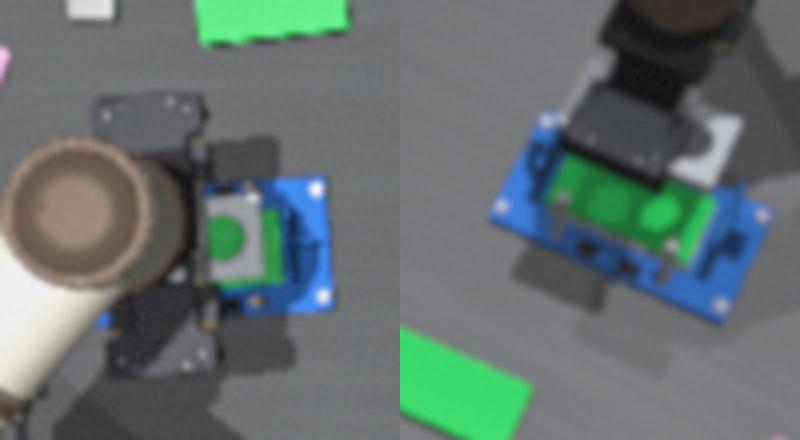

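The board lies in the bay and the plate hangs level with its right edge at (261,236), well aligned.

```bash
rm -f log; python3 -m jog '[{"tx":0,"ty":0.04,"tz":0.8,"ax":0,"ay":0,"az":0,"gripper":0},{"tx":0,"ty":0,"tz":0.8,"ax":0,"ay":0,"az":0,"gripper":0},{"tx":0,"ty":0,"tz":0.5,"ax":0,"ay":0,"az":0,"gripper":0},{"tx":0,"ty":0,"tz":0.4,"ax":0,"ay":0,"az":0,"gripper":0},{"tx":0,"ty":0,"tz":0.35,"ax":0,"ay":0,"az":0,"gripper":0},{"tx":0,"ty":0,"tz":0,"ax":0,"ay":0,"az":0,"gripper":0},{"tx":0,"ty":0,"tz":0,"ax":0,"ay":0,"az":0,"gripper":0}]'>>log; cat log; python3 plan.py .432 .260 .0045 1.642
```

```text
time_s: 25.9
tcp_pos: [0.4322, 0.2602, 0.0136]
tcp_rot: [-0.001, 0.732, -0.682, 0.0]
wrist_force: [0.4, -0.5, -4.3]
width: 0.683
grasp_force: 45.0
t25.90 tcp [0.4322 0.2602 0.0136] F [ 0.4 -0.5 -4.3] w 59.4 g 45.0
turn units [-0.01  0.01 -0.  ] | shift units after turn [0.   0.01 0.23] | now [0.   0.01 0.23]
```

```bash
python3 -m jog '[{"tx":0,"ty":0,"tz":0.18,"ax":0,"ay":0,"az":0,"gripper":0},{"tx":0,"ty":0,"tz":0.0,"ax":0,"ay":0,"az":0,"gripper":0}]' |grep -E "pos|wrist";python3 -m jog '[{"tx":0,"ty":0,"tz":0.04,"ax":0,"ay":0,"az":0,"gripper":0},{"tx":0,"ty":0,"tz":0.0,"ax":0,"ay":0,"az":0,"gripper":0}]' |grep -E "pos|wrist";  python3 -m jog '[{"tx":0,"ty":0,"tz":0,"ax":0,"ay":0,"az":0,"gripper":-0.7},{"tx":0,"ty":0,"tz":0,"ax":0,"ay":0,"az":0,"gripper":-0.7},{"tx":0,"ty":0,"tz":0,"ax":0,"ay":0,"az":0,"gripper":-0.7},{"tx":0,"ty":0,"tz":-0.5,"ax":0,"ay":0,"az":0,"gripper":-0.7},{"tx":0,"ty":0,"tz":-1,"ax":0,"ay":0,"az":0,"gripper":-0.7},{"tx":0,"ty":0,"tz":-1,"ax":0,"ay":0,"az":0,"gripper":-1},{"tx":0,"ty":0,"tz":-0.5,"ax":0,"ay":0,"az":0,"gripper":-1},{"tx":0,"ty":0,"tz":0,"ax":0,"ay":0,"az":0,"gripper":-1}]' >/dev/null
python3 - <<'E'
from h import *
c=bot.camera("top")
print("pile",rect(c,200,140,50,36,.016,"green"))
print("pB",rect(c,335,145,46,32,.010,"w"))
E
python3 plan.py .639 .2115 .1 1.6857
```

```text
tcp_pos: [0.4312, 0.2596, 0.0056]
wrist_force: [-0.7, 0.9, -5.5]
tcp_pos: [0.4316, 0.26, 0.0049]
wrist_force: [-1.3, -0.8, 1.6]
pile (array([637.9, 209.1, 122.4,  63.5]), 1.6652)
pB (array([ 631.7, -214.7,  124.7,   65. ]), 1.5175)
t27.45 tcp [0.4315 0.26   0.1244] F [ 0.6 -0.4 -1. ] w 85.9 g 0.0
turn units [-0.01  0.01 -0.42] | shift units after turn [ 1.8  -5.01  0.61] | now [ 1.58 -5.09  0.61]
```

```bash
python3 -m jog '[{"tx":0,"ty":0,"tz":0,"ax":0,"ay":0,"az":-0.27,"gripper":-1},{"tx":0.35,"ty":-1,"tz":0,"ax":0,"ay":0,"az":0,"gripper":-1},{"tx":0.35,"ty":-1,"tz":0,"ax":0,"ay":0,"az":0,"gripper":-1},{"tx":0.35,"ty":-1,"tz":0,"ax":0,"ay":0,"az":0,"gripper":-1},{"tx":0.35,"ty":-1,"tz":0,"ax":0,"ay":0,"az":0,"gripper":-1},{"tx":0.4,"ty":-0.9,"tz":0.2,"ax":0,"ay":0,"az":0,"gripper":-1},{"tx":0,"ty":-0.1,"tz":1,"ax":0,"ay":0,"az":0,"gripper":-1},{"tx":0,"ty":0,"tz":0.6,"ax":0,"ay":0,"az":0,"gripper":-1}]'>/dev/null
python3 -m jog '[{"tx":0,"ty":0,"tz":0.5,"ax":0,"ay":0,"az":0,"gripper":-0.9},{"tx":0,"ty":0,"tz":0,"ax":0,"ay":0,"az":0,"gripper":-0.9},{"tx":0,"ty":0,"tz":0,"ax":0,"ay":0,"az":0,"gripper":-0.9}]' |grep -E "pos|wrist"
python3 plan.py .638 .2085 -.0201 1.67
```

```text
tcp_pos: [0.6379, 0.2081, 0.0322]
wrist_force: [0.2, -0.7, 0.5]
t28.82 tcp [0.6379 0.2081 0.0322] F [ 0.2 -0.7  0.5] w 82.6 g 0.0
turn units [-0.   -0.    0.01] | shift units after turn [-0.01 -0.    1.31] | now [-0.01 -0.    1.31]
```

```bash
python3 -m jog '[{"tx":0,"ty":0,"tz":0.5,"ax":0,"ay":0,"az":0,"gripper":-0.8},{"tx":0,"ty":0,"tz":0.4,"ax":0,"ay":0,"az":0,"gripper":-0.8},{"tx":0,"ty":0,"tz":0.25,"ax":0,"ay":0,"az":0,"gripper":-0.8},{"tx":0,"ty":0,"tz":0.15,"ax":0,"ay":0,"az":0,"gripper":-0.8},{"tx":0,"ty":0,"tz":0,"ax":0,"ay":0,"az":0,"gripper":-0.8},{"tx":0,"ty":0,"tz":0,"ax":0,"ay":0,"az":0,"gripper":-0.8}]' |grep -E "pos|wrist"
python3 -m jog '[{"tx":0,"ty":0,"tz":0,"ax":0,"ay":0,"az":0,"gripper":-0.25},{"tx":0,"ty":0,"tz":0,"ax":0,"ay":0,"az":0,"gripper":-0.25},{"tx":0,"ty":0,"tz":0,"ax":0,"ay":0,"az":0,"gripper":-0.25},{"tx":0,"ty":0,"tz":0,"ax":0,"ay":0,"az":0,"gripper":-0.25},{"tx":0,"ty":0,"tz":0,"ax":0,"ay":0,"az":0,"gripper":-0.25}]' 10 |grep -E "pos|wrist|width|grasp"
```

```text
tcp_pos: [0.6381, 0.2082, -0.0192]
wrist_force: [0.0, 0.3, 0.3]
tcp_pos: [0.6377, 0.208, -0.0195]
wrist_force: [0.1, 0.2, 1.4]
width: 0.688
grasp_force: 10.0
```

```bash
python3 -m jog '[{"tx":0,"ty":0,"tz":0,"ax":0,"ay":0,"az":0,"gripper":0},{"tx":0,"ty":0,"tz":-0.2,"ax":0,"ay":0,"az":0,"gripper":0},{"tx":0,"ty":0,"tz":-0.4,"ax":0,"ay":0,"az":0,"gripper":0},{"tx":0,"ty":0,"tz":-1,"ax":0,"ay":0,"az":0,"gripper":0},{"tx":0,"ty":0,"tz":-1,"ax":0,"ay":0,"az":0,"gripper":0},{"tx":0,"ty":0,"tz":-1,"ax":0,"ay":0,"az":0,"gripper":0},{"tx":0,"ty":0,"tz":0,"ax":0,"ay":0,"az":0.27,"gripper":0},{"tx":0,"ty":0,"tz":0,"ax":0,"ay":0,"az":0,"gripper":0}]' 15 >/dev/null;python3 plan.py .432 .260 .12 1.642
```

```text
t31.20 tcp [0.6373 0.2079 0.1247] F [-0.2  0.7 -0.6] w 59.7 g 15.0
turn units [-0.    0.01 -0.  ] | shift units after turn [-1.66  5.03  0.12] | now [-1.66  5.03  0.12]
```

```bash
python3 -m jog '[{"tx":-0.3,"ty":0.9,"tz":0,"ax":0,"ay":0,"az":0,"gripper":0},{"tx":-0.35,"ty":1,"tz":0,"ax":0,"ay":0,"az":0,"gripper":0},{"tx":-0.35,"ty":1,"tz":0,"ax":0,"ay":0,"az":0,"gripper":0},{"tx":-0.35,"ty":1,"tz":0,"ax":0,"ay":0,"az":0,"gripper":0},{"tx":-0.3,"ty":1,"tz":0,"ax":0,"ay":0,"az":0,"gripper":0},{"tx":0,"ty":0.13,"tz":0,"ax":0,"ay":0,"az":0,"gripper":0},{"tx":0,"ty":0,"tz":0,"ax":0,"ay":0,"az":0,"gripper":0},{"tx":0,"ty":0,"tz":0,"ax":0,"ay":0,"az":0,"gripper":0}]'>/dev/null; python3 plan.py .432 .260 .0125 1.642
python3 - <<'E'
from h import *
c=bot.camera("top")
z=.1245+.0275
crop(c,160,160,100,110,4,"pics/d5.png")
a=cv2.resize(c["color"][160:270,160:260],None,fx=4,fy=4,interpolation=cv2.INTER_CUBIC).astype(int)
m=(a[...,1]-np.maximum(a[...,0],a[...,2])>30)
ys,xs=np.nonzero(m[150:300,205:320]); ys+=150; xs+=205
print("right edge px",[int(xs[ys==y].max()) for y in range(195,290,12) if (ys==y).any()], ys.min(),ys.max())
print("green pile left",rect(c,200,140,50,36,.008,"green"))
print("pB",rect(c,335,145,46,32,.010,"w"))
E
```

```text
t32.20 tcp [0.4331 0.2595 0.1239] F [-1.   0.5  0.3] w 59.6 g 15.0
turn units [ 0.   -0.   -0.01] | shift units after turn [-0.02  0.03  2.79] | now [-0.02  0.03  2.79]
right edge px [256, 255, 256, 257, 261, 261, 260, 240] 193 281
green pile left (array([637.4, 207.8, 120.9,  61.4]), 1.6733)
pB (array([ 631.8, -214.6,  124.8,   64.9]), 1.5205)
```

View pics/d5.png

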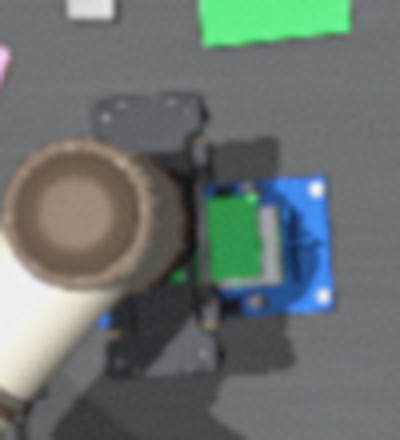

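The board at (235,235) is lined up over the plate already in the bay. Lowering.

```bash
python3 -m jog '[{"tx":0,"ty":0.03,"tz":0.8,"ax":0,"ay":0,"az":0,"gripper":0},{"tx":0,"ty":0,"tz":0.8,"ax":0,"ay":0,"az":0,"gripper":0},{"tx":0,"ty":0,"tz":0.5,"ax":0,"ay":0,"az":0,"gripper":0},{"tx":0,"ty":0,"tz":0.4,"ax":0,"ay":0,"az":0,"gripper":0},{"tx":0,"ty":0,"tz":0.2,"ax":0,"ay":0,"az":0,"gripper":0},{"tx":0,"ty":0,"tz":0,"ax":0,"ay":0,"az":0,"gripper":0},{"tx":0,"ty":0,"tz":0,"ax":0,"ay":0,"az":0,"gripper":0}]'|grep -E "pos|wrist";python3 -m jog '[{"tx":0,"ty":0,"tz":0.08,"ax":0,"ay":0,"az":0,"gripper":0},{"tx":0,"ty":0,"tz":0.0,"ax":0,"ay":0,"az":0,"gripper":0}]' |grep -E "pos|wrist"; python3 plan.py .432 .260 .0125 1.642
```

```text
tcp_pos: [0.4317, 0.2598, 0.0168]
wrist_force: [0.7, 0.0, 0.6]
tcp_pos: [0.431, 0.2595, 0.0132]
wrist_force: [0.1, 0.1, -0.6]
t33.38 tcp [0.431  0.2595 0.0132] F [ 0.1  0.1 -0.6] w 59.8 g 15.0
turn units [-0.  0. -0.] | shift units after turn [-0.01 -0.02  0.02] | now [-0.01 -0.02  0.02]
```

```bash
python3 -m jog '[{"tx":0,"ty":0,"tz":0.03,"ax":0,"ay":0,"az":0,"gripper":0},{"tx":0,"ty":0,"tz":0,"ax":0,"ay":0,"az":0,"gripper":-0.7},{"tx":0,"ty":0,"tz":0,"ax":0,"ay":0,"az":0,"gripper":-0.7},{"tx":0,"ty":0,"tz":0,"ax":0,"ay":0,"az":0,"gripper":-0.7},{"tx":0,"ty":0,"tz":-0.5,"ax":0,"ay":0,"az":0,"gripper":-0.7},{"tx":0,"ty":0,"tz":-1,"ax":0,"ay":0,"az":0,"gripper":-0.7},{"tx":0,"ty":0,"tz":-1,"ax":0,"ay":0,"az":0,"gripper":-1},{"tx":0,"ty":0,"tz":-0.3,"ax":0,"ay":0,"az":0,"gripper":-1}]' >/dev/null
python3 -m jog '[{"tx":0,"ty":-0.8,"tz":0,"ax":0,"ay":0,"az":0,"gripper":-1},{"tx":0.5,"ty":-1,"tz":0,"ax":0,"ay":0,"az":0,"gripper":-1},{"tx":1,"ty":-1,"tz":0,"ax":0,"ay":0,"az":0,"gripper":-1},{"tx":1,"ty":-1,"tz":0,"ax":0,"ay":0,"az":0,"gripper":-1},{"tx":1,"ty":-1,"tz":0,"ax":0,"ay":0,"az":0,"gripper":-1},{"tx":1,"ty":0,"tz":0,"ax":0,"ay":0,"az":0,"gripper":-1},{"tx":1,"ty":0,"tz":0,"ax":0,"ay":0,"az":0,"gripper":-1},{"tx":1,"ty":0,"tz":0,"ax":0,"ay":0,"az":0,"gripper":-1}]'>/dev/null
python3 - <<'E'
from h import *
c=bot.camera("top")
print("pB",rect(c,335,145,46,32,.010,"w"))
E
python3 plan.py .632 -.2146 -.0252 1.5205
```

```text
pB (array([ 631.9, -214.4,  123.8,   64. ]), 1.517)
t35.42 tcp [0.6401 0.0082 0.1223] F [-0.1 -1.6  0.3] w 87.3 g 0.0
turn units [ 0.03 -0.01  1.12] | shift units after turn [ 5.57 -0.08  3.69] | now [5.54 0.56 3.7 ]
```

```bash
python3 -m jog '[{"tx":0,"ty":0,"tz":0,"ax":0,"ay":0,"az":0.6,"gripper":-1},{"tx":0,"ty":0,"tz":0,"ax":0,"ay":0,"az":0.52,"gripper":-1},{"tx":1,"ty":0,"tz":0,"ax":0,"ay":0,"az":0,"gripper":-1},{"tx":1,"ty":0,"tz":0,"ax":0,"ay":0,"az":0,"gripper":-1},{"tx":1,"ty":0,"tz":0,"ax":0,"ay":0,"az":0,"gripper":-1},{"tx":1,"ty":0,"tz":0,"ax":0,"ay":0,"az":0,"gripper":-1},{"tx":1,"ty":0,"tz":0,"ax":0,"ay":0,"az":0,"gripper":-1},{"tx":0.57,"ty":0,"tz":0,"ax":0,"ay":0,"az":0,"gripper":-1}]'>/dev/null
python3 -m jog '[{"tx":0,"ty":0,"tz":0.8,"ax":0,"ay":0,"az":0,"gripper":-1},{"tx":0,"ty":0,"tz":1,"ax":0,"ay":0,"az":0,"gripper":-1},{"tx":0,"ty":0,"tz":1,"ax":0,"ay":0,"az":0,"gripper":-1},{"tx":0,"ty":0,"tz":0.3,"ax":0,"ay":0,"az":0,"gripper":-1},{"tx":0,"ty":0,"tz":0,"ax":0,"ay":0,"az":0,"gripper":-1},{"tx":0,"ty":0,"tz":0,"ax":0,"ay":0,"az":0,"gripper":-1}]'|grep -E "pos|wrist"
python3 plan.py .630 -.2146 -.0252 1.519
```

```text
tcp_pos: [0.6323, -0.2089, 0.0018]
wrist_force: [-0.6, 0.7, 0.2]
t37.17 tcp [ 0.6323 -0.2089  0.0018] F [-0.6  0.7  0.2] w 87.1 g 0.0
turn units [-0.03 -0.01  0.06] | shift units after turn [0.15 0.05 0.67] | now [0.14 0.05 0.67]
```

```bash
rm -f log; python3 -m jog '[{"tx":0.14,"ty":0.05,"tz":0,"ax":0,"ay":0,"az":0.05,"gripper":-1},{"tx":0,"ty":0,"tz":0.3,"ax":0,"ay":0,"az":0,"gripper":-1},{"tx":0,"ty":0,"tz":0.2,"ax":0,"ay":0,"az":0,"gripper":-0.8},{"tx":0,"ty":0,"tz":0,"ax":0,"ay":0,"az":0,"gripper":-0.8},{"tx":0,"ty":0,"tz":0.1,"ax":0,"ay":0,"az":0,"gripper":-0.8},{"tx":0,"ty":0,"tz":0,"ax":0,"ay":0,"az":0,"gripper":-0.8}]'|sh chk.sh && python3 -m jog '[{"tx":0,"ty":0,"tz":0.06,"ax":0,"ay":0,"az":0,"gripper":-0.8},{"tx":0,"ty":0,"tz":0,"ax":0,"ay":0,"az":0,"gripper":-0.25},{"tx":0,"ty":0,"tz":0,"ax":0,"ay":0,"az":0,"gripper":-0.25},{"tx":0,"ty":0,"tz":0,"ax":0,"ay":0,"az":0,"gripper":-0.25},{"tx":0,"ty":0,"tz":0,"ax":0,"ay":0,"az":0,"gripper":-0.25},{"tx":0,"ty":0,"tz":0,"ax":0,"ay":0,"az":0,"gripper":-0.25}]' 30 |sh chk.sh; cat log; python3 plan.py .630 -.2146 -.0252 1.519
```

```text
tcp_pos: [0.6284, -0.2142, -0.0245]
wrist_force: [0.0, 0.3, 0.8]
width: 0.896
tcp_pos: [0.6286, -0.2143, -0.0264]
wrist_force: [0.1, -0.1, -0.1]
width: 0.682
t38.67 tcp [ 0.6286 -0.2143 -0.0264] F [ 0.1 -0.1 -0.1] w 59.4 g 30.0
turn units [-0. -0.  0.] | shift units after turn [ 0.01 -0.03 -0.03] | now [ 0.01 -0.03 -0.03]
```

```bash
python3 -m jog '[{"tx":0,"ty":0,"tz":0,"ax":0,"ay":0,"az":0,"gripper":0},{"tx":0,"ty":0,"tz":-0.2,"ax":0,"ay":0,"az":0,"gripper":0},{"tx":0,"ty":0,"tz":-0.6,"ax":0,"ay":0,"az":0,"gripper":0},{"tx":0,"ty":0,"tz":-1,"ax":0,"ay":0,"az":0,"gripper":0},{"tx":0,"ty":0,"tz":-1,"ax":0,"ay":0,"az":0,"gripper":0},{"tx":0,"ty":0,"tz":-1,"ax":0,"ay":0,"az":0,"gripper":0},{"tx":-0.8,"ty":0,"tz":-0.4,"ax":0,"ay":0,"az":0,"gripper":0},{"tx":-1,"ty":0,"tz":0,"ax":0,"ay":0,"az":0,"gripper":0}]' 45 |grep -E "width|wrist"
python3 -m jog '[{"tx":-1,"ty":0,"tz":0,"ax":0,"ay":0,"az":0,"gripper":0},{"tx":-1,"ty":0,"tz":0,"ax":0,"ay":0,"az":0,"gripper":0},{"tx":-1,"ty":0,"tz":0,"ax":0,"ay":0,"az":0,"gripper":0},{"tx":-1,"ty":0,"tz":0,"ax":0,"ay":0,"az":0,"gripper":0},{"tx":-1,"ty":0,"tz":0,"ax":0,"ay":0,"az":0,"gripper":0},{"tx":-0.8,"ty":0,"tz":0,"ax":0,"ay":0,"az":0,"gripper":0},{"tx":0,"ty":0,"tz":0,"ax":0,"ay":0,"az":-0.6,"gripper":0},{"tx":0,"ty":0,"tz":0,"ax":0,"ay":0,"az":-0.57,"gripper":0}]' |grep -E "width|wrist"
python3 plan.py .4315 .260 .12 1.642
```

```text
wrist_force: [0.8, 0.6, -5.1]
width: 0.682
wrist_force: [-0.1, -0.2, -4.8]
width: 0.685
t40.67 tcp [0.6428 0.0899 0.1403] F [-0.1 -0.2 -4.8] w 59.6 g 45.0
turn units [ 0.03 -0.    0.02] | shift units after turn [-4.62  4.97  0.51] | now [-4.63  4.95  0.52]
```

```bash
python3 -m jog '[{"tx":-0.9,"ty":0.9,"tz":0,"ax":0,"ay":0,"az":0,"gripper":0},{"tx":-1,"ty":1,"tz":0,"ax":0,"ay":0,"az":0,"gripper":0},{"tx":-1,"ty":1,"tz":0,"ax":0,"ay":0,"az":0,"gripper":0},{"tx":-1,"ty":1,"tz":0,"ax":0,"ay":0,"az":0,"gripper":0},{"tx":-0.6,"ty":0.8,"tz":0,"ax":0,"ay":0,"az":0,"gripper":0},{"tx":-0.12,"ty":0.25,"tz":0.4,"ax":0,"ay":0,"az":0,"gripper":0},{"tx":0,"ty":0,"tz":0,"ax":0,"ay":0,"az":0,"gripper":0},{"tx":0,"ty":0,"tz":0,"ax":0,"ay":0,"az":0,"gripper":0}]'>/dev/null; python3 plan.py .4315 .260 .0216 1.642
python3 - <<'E'
from h import *
c=bot.camera("top")
z=.122+.0264+.01
a=cv2.resize(c["color"][160:270,160:260],None,fx=4,fy=4,interpolation=cv2.INTER_CUBIC)
crop(c,160,160,100,110,4,"pics/d6.png")
print([a[y,225:300:5].sum(1).tolist() for y in (205,270)])
E
```

```text
t41.67 tcp [0.4341 0.2594 0.1258] F [ 0.1  0.  -3.8] w 59.1 g 45.0
turn units [-0. -0. -0.] | shift units after turn [-0.02  0.06  2.6 ] | now [-0.02  0.06  2.6 ]
[[482, 482, 480, 477, 475, 486, 525, 447, 314, 290, 277, 246, 283, 322, 398], [481, 482, 477, 477, 480, 483, 476, 461, 359, 284, 292, 247, 218, 217, 167]]
```

View pics/d6.png

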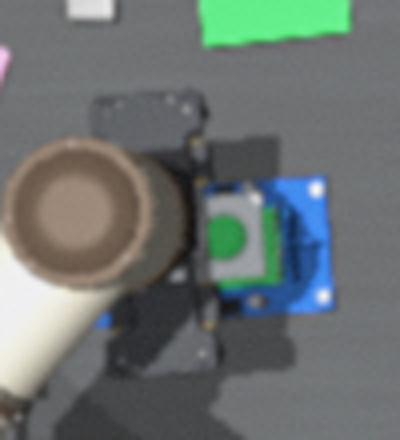

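The plate's right edge at about x=263 sits over the green board, whose edge is at 281, in the same relation as before. Lowering.

```bash
python3 -m jog '[{"tx":0,"ty":0.06,"tz":0.8,"ax":0,"ay":0,"az":0,"gripper":0},{"tx":0,"ty":0,"tz":0.7,"ax":0,"ay":0,"az":0,"gripper":0},{"tx":0,"ty":0,"tz":0.5,"ax":0,"ay":0,"az":0,"gripper":0},{"tx":0,"ty":0,"tz":0.4,"ax":0,"ay":0,"az":0,"gripper":0},{"tx":0,"ty":0,"tz":0,"ax":0,"ay":0,"az":0,"gripper":0},{"tx":0,"ty":0,"tz":0,"ax":0,"ay":0,"az":0,"gripper":0}]'|grep -E "pos|wrist";python3 -m jog '[{"tx":0,"ty":0,"tz":0.12,"ax":0,"ay":0,"az":0,"gripper":0},{"tx":0,"ty":0,"tz":0.0,"ax":0,"ay":0,"az":0,"gripper":0}]' |grep -E "pos|wrist"; python3 plan.py .4315 .260 .0216 1.642
```

```text
tcp_pos: [0.4323, 0.2598, 0.0303]
wrist_force: [0.4, -0.7, -3.3]
tcp_pos: [0.4311, 0.2593, 0.0248]
wrist_force: [-0.7, -0.2, -4.6]
t42.73 tcp [0.4311 0.2593 0.0248] F [-0.7 -0.2 -4.6] w 59.4 g 45.0
turn units [ 0.  0. -0.] | shift units after turn [-0.02 -0.01  0.08] | now [-0.02 -0.01  0.08]
```

```bash
python3 -m jog '[{"tx":0,"ty":0,"tz":0.05,"ax":0,"ay":0,"az":0,"gripper":0},{"tx":0,"ty":0,"tz":0.0,"ax":0,"ay":0,"az":0,"gripper":0}]' |grep -E "pos|wrist";python3 -m jog '[{"tx":0,"ty":0,"tz":0.04,"ax":0,"ay":0,"az":0,"gripper":0},{"tx":0,"ty":0,"tz":0.0,"ax":0,"ay":0,"az":0,"gripper":0}]' |grep -E "pos|wrist";  python3 -m jog '[{"tx":0,"ty":0,"tz":0,"ax":0,"ay":0,"az":0,"gripper":-0.7},{"tx":0,"ty":0,"tz":0,"ax":0,"ay":0,"az":0,"gripper":-0.7},{"tx":0,"ty":0,"tz":0,"ax":0,"ay":0,"az":0,"gripper":-0.7},{"tx":0,"ty":0,"tz":-0.5,"ax":0,"ay":0,"az":0,"gripper":-0.7},{"tx":0,"ty":0,"tz":-1,"ax":0,"ay":0,"az":0,"gripper":-0.7},{"tx":0,"ty":0,"tz":-1,"ax":0,"ay":0,"az":0,"gripper":-0.7},{"tx":0,"ty":0,"tz":-1,"ax":0,"ay":0,"az":0,"gripper":-0.7},{"tx":0,"ty":0,"tz":-0.7,"ax":0,"ay":0,"az":0,"gripper":-0.7}]'|grep pos
python3 -m jog '[{"tx":0.7,"ty":-0.7,"tz":0,"ax":0,"ay":0,"az":0,"gripper":0},{"tx":1,"ty":-0.5,"tz":0,"ax":0,"ay":0,"az":0,"gripper":1},{"tx":1,"ty":-0.5,"tz":0,"ax":0,"ay":0,"az":0,"gripper":1},{"tx":1,"ty":0,"tz":0,"ax":0,"ay":0,"az":0,"gripper":1},{"tx":1,"ty":0,"tz":0,"ax":0,"ay":0,"az":0,"gripper":1},{"tx":1,"ty":0,"tz":0,"ax":0,"ay":0,"az":0,"gripper":1},{"tx":0,"ty":0,"tz":0,"ax":0,"ay":0,"az":0,"gripper":1}]'|grep pos
python3 - <<'E'
from h import *
c=bot.camera("top")
print("top plate",rect(c,186,200,50,40,.058,"w"),"loose green",rect(c,200,140,50,36,.008,"green"))
a=c["color"].astype(int); g=(a[...,1]-np.maximum(a[...,0],a[...,2])>40); print("green px in stand",g[200:245,180:245].sum())
crop(c,160,190,100,70,5,"pics/d7.png")
E
python3 plan.py .453 -.3486 .16 1.5385
```

```text
tcp_pos: [0.4311, 0.2594, 0.0226]
wrist_force: [0.1, 0.3, -4.5]
tcp_pos: [0.4313, 0.2596, 0.0215]
wrist_force: [-0.8, -0.5, 0.6]
tcp_pos: [0.4316, 0.2598, 0.1913]
tcp_pos: [0.515, 0.0347, 0.1891]
top plate (array([442.5, 256.8, 157.3, 124.5]), 1.5651) loose green (array([637.4, 207.8, 120.7,  61.2]), 1.672)
green px in stand 0
t45.15 tcp [0.5152 0.0359 0.1891] F [ 0.3  0.8 -0.3] w 8.1 g 0.0
turn units [-0.    0.    0.97] | shift units after turn [9.66 1.24 0.73] | now [9.48 2.21 0.73]
```

Run:
```python
from h import *
for n in ("top","scene"):
    c=bot.camera(n)
    u,v=[int(round(t)) for t in px(c,[.4335,.2605,.058])]
    k=8;a=cv2.resize(c["color"][v-35:v+35,u-35:u+35],None,fx=k,fy=k,interpolation=cv2.INTER_CUBIC).astype(int)
    for th in (170,200,225):
        m=((a.min(2)>th)&(a.max(2)-a.min(2)<40)).astype(np.uint8)
        nl,l,st,ce=cv2.connectedComponentsWithStats(m); i=l[280,280]
        if i==0: print(n,th,"bg",a[280,280]);continue
        ct=max(cv2.findContours((l==i).astype(np.uint8),0,1)[0],key=cv2.contourArea)[:,0,:]
        P=np.array([w(c,u-35+(x+.5)/k-.5,v-35+(y+.5)/k-.5,.058)[:2] for x,y in ct])*1000
        r=cv2.minAreaRect(P.astype(np.float32)); print(n,th,np.round(r[0],1),np.round(r[1],1),round(r[2],1))
```

```text
top 170 [427.7 239.4] [249.3 149.3] 21.1
top 200 [426.4 238.7] [236.6 146.5] 21.2
top 225 bg [232 227 215]
scene 170 [428.4 259.2] [ 58.2 115.5] 4.3
scene 200 bg [188 192 199]
scene 225 bg [188 192 199]
```

The scene camera shows the top plate at (428,259), 4.3° in the world frame, so it is square within tolerance. The arm hides it from the top camera for now. Next, the pump.

```bash
python3 -m jog '[{"tx":0,"ty":0,"tz":0,"ax":0,"ay":0,"az":0.97,"gripper":1},{"tx":0.9,"ty":0.1,"tz":0,"ax":0,"ay":0,"az":0,"gripper":1},{"tx":1,"ty":0.15,"tz":0,"ax":0,"ay":0,"az":0,"gripper":1},{"tx":1,"ty":0.15,"tz":0,"ax":0,"ay":0,"az":0,"gripper":1},{"tx":1,"ty":0.15,"tz":0,"ax":0,"ay":0,"az":0,"gripper":1},{"tx":1,"ty":0.15,"tz":0,"ax":0,"ay":0,"az":0,"gripper":1},{"tx":1,"ty":0.15,"tz":0,"ax":0,"ay":0,"az":0,"gripper":1},{"tx":1,"ty":0.15,"tz":0,"ax":0,"ay":0,"az":0,"gripper":1}]'>/dev/null
python3 -m jog '[{"tx":1,"ty":0.15,"tz":0,"ax":0,"ay":0,"az":0,"gripper":1},{"tx":1,"ty":0.1,"tz":0,"ax":0,"ay":0,"az":0,"gripper":1},{"tx":0.75,"ty":0.05,"tz":0,"ax":0,"ay":0,"az":0,"gripper":1},{"tx":0,"ty":0,"tz":0,"ax":0,"ay":0,"az":0,"gripper":1},{"tx":0,"ty":0,"tz":0,"ax":0,"ay":0,"az":0,"gripper":1}]'|grep -E "pos|wid"
python3 plan.py .4505 -.3486 .11 1.5385
python3 - <<'E'
from h import *
c=bot.camera("top")
u,v=[int(round(t)) for t in px(c,[.4335,.2605,.058])]
print(rect(c,u-24,v-14,48,28,.058,"w"))
a=c["color"][v-14:v+14,u-24:u+24]; cv2.imwrite("pics/d8.png",cv2.resize(c["color"][v-35:v+35,u-45:u+45,::-1],None,fx=6,fy=6))
c=bot.camera("scene"); u,v=[int(round(t)) for t in px(c,[.4335,.2605,.058])]; print(rect(c,u-35,v-35,70,70,.058,"w"))
E
```

```text
tcp_pos: [0.4518, -0.3464, 0.1888]
width: 0.003
t46.88 tcp [ 0.4518 -0.3464  0.1888] F [0.4 0.2 0.3] w 0.2 g 0.0
turn units [0.   0.   0.03] | shift units after turn [0.06 0.03 1.97] | now [0.06 0.03 1.97]
(array([433.5, 259.3, 123.2,  61.5]), 1.641)
(array([432.3, 257.7, 122. ,  72.3]), 1.633)
```

The stack reads (433.5, 259.3), yaw 1.641, at the right height. Now pressing the pump with force checks.

```bash
rm -f log; python3 -m jog '[{"tx":0.06,"ty":0.03,"tz":0.7,"ax":0,"ay":0,"az":0,"gripper":1},{"tx":0,"ty":0,"tz":0.5,"ax":0,"ay":0,"az":0,"gripper":1},{"tx":0,"ty":0,"tz":0,"ax":0,"ay":0,"az":0,"gripper":1},{"tx":0,"ty":0,"tz":0,"ax":0,"ay":0,"az":0,"gripper":1}]'|sh chk.sh && python3 -m jog '[{"tx":0,"ty":0,"tz":0.2,"ax":0,"ay":0,"az":0,"gripper":1},{"tx":0,"ty":0,"tz":0,"ax":0,"ay":0,"az":0,"gripper":1}]'|sh chk.sh &&  python3 -m jog '[{"tx":0,"ty":0,"tz":0.2,"ax":0,"ay":0,"az":0,"gripper":1},{"tx":0,"ty":0,"tz":0,"ax":0,"ay":0,"az":0,"gripper":1}]'|sh chk.sh &&  python3 -m jog '[{"tx":0,"ty":0,"tz":0.2,"ax":0,"ay":0,"az":0,"gripper":1},{"tx":0,"ty":0,"tz":0,"ax":0,"ay":0,"az":0,"gripper":1}]'|sh chk.sh && python3 -m jog '[{"tx":0,"ty":0,"tz":0.15,"ax":0,"ay":0,"az":0,"gripper":1},{"tx":0,"ty":0,"tz":0,"ax":0,"ay":0,"az":0,"gripper":1}]'|sh chk.sh && python3 -m jog '[{"tx":0,"ty":0,"tz":0.15,"ax":0,"ay":0,"az":0,"gripper":1},{"tx":0,"ty":0,"tz":0,"ax":0,"ay":0,"az":0,"gripper":1}]'|sh chk.sh ; grep -v wid log
```

```text
tcp_pos: [0.451, -0.3497, 0.1422]
wrist_force: [-0.8, -0.3, 0.2]
tcp_pos: [0.4498, -0.3495, 0.1328]
wrist_force: [0.3, 0.7, 0.0]
tcp_pos: [0.4495, -0.3495, 0.1242]
wrist_force: [-0.0, -0.2, 0.2]
tcp_pos: [0.4495, -0.3495, 0.1162]
wrist_force: [0.1, 0.3, 0.5]
tcp_pos: [0.4498, -0.3496, 0.1105]
wrist_force: [-0.7, 0.3, -0.4]
tcp_pos: [0.4497, -0.3496, 0.1045]
wrist_force: [-0.8, -0.1, -0.4]
```

```bash
rm -f log; sed 's/>4/>14/;s/<-4/<-14/' chk.sh > chk14.sh; python3 -m jog '[{"tx":0,"ty":0,"tz":0.15,"ax":0,"ay":0,"az":0,"gripper":1},{"tx":0,"ty":0,"tz":0,"ax":0,"ay":0,"az":0,"gripper":1}]'|sh chk14.sh && python3 -m jog '[{"tx":0,"ty":0,"tz":0.1,"ax":0,"ay":0,"az":0,"gripper":1},{"tx":0,"ty":0,"tz":0,"ax":0,"ay":0,"az":0,"gripper":1}]'|sh chk14.sh &&  python3 -m jog '[{"tx":0,"ty":0,"tz":0.1,"ax":0,"ay":0,"az":0,"gripper":1},{"tx":0,"ty":0,"tz":0,"ax":0,"ay":0,"az":0,"gripper":1}]'|sh chk14.sh &&  python3 -m jog '[{"tx":0,"ty":0,"tz":0.1,"ax":0,"ay":0,"az":0,"gripper":1},{"tx":0,"ty":0,"tz":0,"ax":0,"ay":0,"az":0,"gripper":1}]'|sh chk14.sh && python3 -m jog '[{"tx":0,"ty":0,"tz":0.06,"ax":0,"ay":0,"az":0,"gripper":1},{"tx":0,"ty":0,"tz":0,"ax":0,"ay":0,"az":0,"gripper":1}]'|sh chk14.sh && python3 -m jog '[{"tx":0,"ty":0,"tz":0.05,"ax":0,"ay":0,"az":0,"gripper":1},{"tx":0,"ty":0,"tz":0,"ax":0,"ay":0,"az":0,"gripper":1}]'|sh chk14.sh ; grep -v wid log
```

```text
tcp_pos: [0.4504, -0.3499, 0.0992]
wrist_force: [0.8, 0.2, 3.0]
tcp_pos: [0.4505, -0.35, 0.0954]
wrist_force: [0.3, 0.4, 4.3]
tcp_pos: [0.4505, -0.35, 0.0917]
wrist_force: [-0.2, 1.0, 6.5]
tcp_pos: [0.4505, -0.35, 0.088]
wrist_force: [-1.7, 1.6, 8.1]
tcp_pos: [0.4505, -0.35, 0.0859]
wrist_force: [-0.8, 1.8, 9.0]
tcp_pos: [0.4505, -0.35, 0.0853]
wrist_force: [-2.4, 3.5, 14.0]
```

The pump bottomed out at about 14 mm and 14 N. Release slowly, rise, and go above the dauber with the gripper open.

```bash
python3 -m jog '[{"tx":0,"ty":0,"tz":0,"ax":0,"ay":0,"az":0,"gripper":1},{"tx":0,"ty":0,"tz":-0.2,"ax":0,"ay":0,"az":0,"gripper":1},{"tx":0,"ty":0,"tz":-0.4,"ax":0,"ay":0,"az":0,"gripper":1},{"tx":0,"ty":0,"tz":-0.8,"ax":0,"ay":0,"az":0,"gripper":1},{"tx":0,"ty":0,"tz":-1,"ax":0,"ay":0,"az":0,"gripper":0},{"tx":0,"ty":0,"tz":-0.5,"ax":0,"ay":0,"az":0,"gripper":-0.5},{"tx":0,"ty":0,"tz":0,"ax":0,"ay":0,"az":0,"gripper":-0.5},{"tx":0,"ty":0,"tz":0,"ax":0,"ay":0,"az":0,"gripper":-0.5}]'|grep -E "pos|wri"
python3 - <<'E'
from h import *
c=bot.camera("top"); u,v=[int(round(t)) for t in px(c,[.460,-.157,.178])]
a=cv2.resize(c["color"][v-12:v+12,u-12:u+12],None,fx=8,fy=8,interpolation=cv2.INTER_CUBIC).astype(int)
m=((a[...,0]>180)&(a[...,0]-a[...,2]>45)).astype(np.uint8)   # light wood end face
n,l,s,ce=cv2.connectedComponentsWithStats(m)
for i in range(1,n):
    if s[i,4]>300:
        X=ce[i]; print(s[i],np.round(w(c,u-12+(X[0]+.5)/8-.5,v-12+(X[1]+.5)/8-.5,.178)*1000,1))
c=bot.camera("scene");u,v=[int(round(t)) for t in px(c,[.460,-.157,.178])]
a=c["color"][v-8:v+8,u-8:u+8].astype(int); m=((a[...,0]>170)&(a[...,0]-a[...,2]>45)); ys,xs=np.nonzero(m); print("scene top-end",xs.mean()+u-8,ys.min()+v-8, (u,v))
E
python3 plan.py .4585 -.157 .1114 1.5385
```

```text
tcp_pos: [0.4492, -0.3491, 0.1971]
wrist_force: [-0.9, 0.7, -0.2]
[  73   60   60   60 2836] [ 462.3 -157.3  178. ]
scene top-end 227.6578947368421 160 (228, 163)
t51.33 tcp [ 0.4492 -0.3493  0.1969] F [0.2 0.1 0.4] w 40.7 g 0.0
turn units [0.03 0.02 0.01] | shift units after turn [-4.81 -0.08  2.14] | now [-4.81 -0.09  2.15]
```

```bash
python3 -m jog '[{"tx":-0.8,"ty":-0.1,"tz":0,"ax":0,"ay":0,"az":0,"gripper":-0.5},{"tx":-1,"ty":0,"tz":0,"ax":0,"ay":0,"az":0,"gripper":-0.5},{"tx":-1,"ty":0,"tz":0,"ax":0,"ay":0,"az":0,"gripper":-0.5},{"tx":-1,"ty":0,"tz":0,"ax":0,"ay":0,"az":0,"gripper":-0.5},{"tx":-0.8,"ty":0,"tz":0,"ax":0,"ay":0,"az":0,"gripper":-0.5},{"tx":-0.2,"ty":0,"tz":0,"ax":0,"ay":0,"az":0,"gripper":-0.5},{"tx":0,"ty":0,"tz":0,"ax":0,"ay":0,"az":0,"gripper":-0.5},{"tx":0,"ty":0,"tz":0,"ax":0,"ay":0,"az":0,"gripper":-0.5}]'|grep -E "pos|wri"; python3 plan.py .4598 -.157 .1114 1.5385
```

```text
tcp_pos: [0.4598, -0.1587, 0.1983]
wrist_force: [-0.4, 0.1, -0.2]
t52.33 tcp [ 0.4598 -0.1587  0.1983] F [-0.4  0.1 -0.2] w 65.2 g 0.0
turn units [ 0.01 -0.    0.01] | shift units after turn [-0.04  0.    2.17] | now [-0.04  0.    2.17]
```

```bash
rm -f log; python3 -m jog '[{"tx":-0.04,"ty":0,"tz":0.7,"ax":0,"ay":0,"az":0,"gripper":-0.5},{"tx":0,"ty":0,"tz":0.7,"ax":0,"ay":0,"az":0,"gripper":-0.5},{"tx":0,"ty":0,"tz":0.5,"ax":0,"ay":0,"az":0,"gripper":-0.5},{"tx":0,"ty":0,"tz":0.27,"ax":0,"ay":0,"az":0,"gripper":-0.5},{"tx":0,"ty":0,"tz":0,"ax":0,"ay":0,"az":0,"gripper":-0.5},{"tx":0,"ty":0,"tz":0,"ax":0,"ay":0,"az":0,"gripper":-0.5}]'|sh chk.sh && python3 -m jog '[{"tx":0,"ty":0,"tz":0,"ax":0,"ay":0,"az":0,"gripper":1},{"tx":0,"ty":0,"tz":0,"ax":0,"ay":0,"az":0,"gripper":1},{"tx":0,"ty":0,"tz":0,"ax":0,"ay":0,"az":0,"gripper":1},{"tx":0,"ty":0,"tz":0,"ax":0,"ay":0,"az":0,"gripper":1},{"tx":0,"ty":0,"tz":0,"ax":0,"ay":0,"az":0,"gripper":1},{"tx":0,"ty":0,"tz":0,"ax":0,"ay":0,"az":0,"gripper":1},{"tx":0,"ty":0,"tz":0,"ax":0,"ay":0,"az":0,"gripper":1},{"tx":0,"ty":0,"tz":0,"ax":0,"ay":0,"az":0,"gripper":1}]' 20|sh chk.sh; cat log; python3 plan.py .4598 -.157 .1114 1.5385
```

```text
tcp_pos: [0.4607, -0.1567, 0.1126]
wrist_force: [-0.6, -0.6, 0.0]
width: 0.751
tcp_pos: [0.46, -0.1564, 0.1118]
wrist_force: [-0.8, 0.5, 0.8]
width: 0.257
t54.08 tcp [ 0.46   -0.1564  0.1118] F [-0.8  0.5  0.8] w 22.4 g 20.0
turn units [ 0.   -0.    0.02] | shift units after turn [0.02 0.   0.01] | now [0.02 0.   0.01]
```

```bash
python3 -m jog '[{"tx":0,"ty":0,"tz":-0.3,"ax":0,"ay":0,"az":0,"gripper":1},{"tx":0,"ty":0,"tz":-0.7,"ax":0,"ay":0,"az":0,"gripper":1},{"tx":0,"ty":0,"tz":-0.7,"ax":0,"ay":0,"az":0,"gripper":1},{"tx":0,"ty":0,"tz":0,"ax":0,"ay":0,"az":0,"gripper":1},{"tx":0.9,"ty":0.1,"tz":0,"ax":0,"ay":0,"az":0,"gripper":1},{"tx":0.9,"ty":0,"tz":0,"ax":0,"ay":0,"az":0,"gripper":1},{"tx":0.15,"ty":0,"tz":0,"ax":0,"ay":0,"az":0,"gripper":1},{"tx":0,"ty":0,"tz":0,"ax":0,"ay":0,"az":0,"gripper":1}]' 30|grep -E "pos|wri|wid"; python3 plan.py .453 -.234 .1135 1.5385
```

```text
tcp_pos: [0.4531, -0.2341, 0.1791]
wrist_force: [-0.0, -0.0, -1.4]
width: 0.253
t55.08 tcp [ 0.4531 -0.2341  0.1791] F [-0.  -0.  -1.4] w 22.0 g 30.0
turn units [0.01 0.01 0.01] | shift units after turn [-0.    0.    1.64] | now [-0.   -0.    1.64]
```

```bash
rm -f log; python3 -m jog '[{"tx":0,"ty":0,"tz":0.6,"ax":0,"ay":0,"az":0,"gripper":1},{"tx":0,"ty":0,"tz":0.6,"ax":0,"ay":0,"az":0,"gripper":1},{"tx":0,"ty":0,"tz":0.34,"ax":0,"ay":0,"az":0,"gripper":1},{"tx":0,"ty":0,"tz":0,"ax":0,"ay":0,"az":0,"gripper":1},{"tx":0,"ty":0,"tz":0.1,"ax":0,"ay":0,"az":0,"gripper":1},{"tx":0,"ty":0,"tz":0,"ax":0,"ay":0,"az":0,"gripper":1},{"tx":0,"ty":0,"tz":0,"ax":0,"ay":0,"az":0,"gripper":1}]'|grep -E "pos|wri|wid"
python3 -m jog '[{"tx":0,"ty":0,"tz":-0.3,"ax":0,"ay":0,"az":0,"gripper":1},{"tx":0,"ty":0,"tz":-0.8,"ax":0,"ay":0,"az":0,"gripper":1},{"tx":0,"ty":0,"tz":-1,"ax":0,"ay":0,"az":0,"gripper":1},{"tx":0,"ty":0,"tz":-1,"ax":0,"ay":0,"az":0,"gripper":1},{"tx":0,"ty":0,"tz":0,"ax":0,"ay":0,"az":0,"gripper":1},{"tx":0,"ty":0,"tz":0,"ax":0,"ay":0,"az":0,"gripper":1}]'|grep -E "pos|wri|wid"
python3 plan.py .4315 .2593 .1618 1.5385
python3 - <<'E'
from h import *
c=bot.camera("top")
u,v=[int(round(t)) for t in px(c,[.4335,.2605,.058])]
print(rect(c,u-24,v-14,48,28,.058,"w"))
E
```

```text
tcp_pos: [0.454, -0.2343, 0.1148]
wrist_force: [-0.6, -0.2, -0.9]
width: 0.253
tcp_pos: [0.4531, -0.234, 0.2383]
wrist_force: [0.3, 0.2, -1.5]
width: 0.252
t56.70 tcp [ 0.4531 -0.234   0.2383] F [ 0.3  0.2 -1.5] w 21.9 g 30.0
turn units [0.   0.01 0.01] | shift units after turn [-12.31   0.94   1.91] | now [-12.31   0.92   1.92]
(array([433.5, 259.3, 123.2,  61.6]), 1.6395)
```

```bash
python3 -m jog '[{"tx":-0.7,"ty":0.05,"tz":0,"ax":0,"ay":0,"az":0,"gripper":1},{"tx":-1,"ty":0.1,"tz":0,"ax":0,"ay":0,"az":0,"gripper":1},{"tx":-1,"ty":0.1,"tz":0,"ax":0,"ay":0,"az":0,"gripper":1},{"tx":-1,"ty":0.1,"tz":0,"ax":0,"ay":0,"az":0,"gripper":1},{"tx":-1,"ty":0.1,"tz":0,"ax":0,"ay":0,"az":0,"gripper":1},{"tx":-1,"ty":0.1,"tz":0,"ax":0,"ay":0,"az":0,"gripper":1},{"tx":-1,"ty":0.1,"tz":0,"ax":0,"ay":0,"az":0,"gripper":1},{"tx":-1,"ty":0.1,"tz":0,"ax":0,"ay":0,"az":0,"gripper":1}]'|grep -E "pos|wid"
python3 -m jog '[{"tx":-1,"ty":0.1,"tz":0,"ax":0,"ay":0,"az":0,"gripper":1},{"tx":-1,"ty":0.1,"tz":0,"ax":0,"ay":0,"az":0,"gripper":1},{"tx":-1,"ty":0,"tz":0,"ax":0,"ay":0,"az":0,"gripper":1},{"tx":-1,"ty":0,"tz":0,"ax":0,"ay":0,"az":0,"gripper":1},{"tx":-0.6,"ty":0,"tz":0,"ax":0,"ay":0,"az":0,"gripper":1},{"tx":0,"ty":0,"tz":0,"ax":0,"ay":0,"az":0,"gripper":1},{"tx":0,"ty":0,"tz":0,"ax":0,"ay":0,"az":0,"gripper":1}]'|grep -E "pos|wid"
python3 plan.py .4315 .2593 .1618 1.5385
```

```text
tcp_pos: [0.4321, 0.0755, 0.2372]
width: 0.253
tcp_pos: [0.4304, 0.2578, 0.2378]
width: 0.256
t58.62 tcp [0.4304 0.2578 0.2378] F [-0.1  0.7 -1.1] w 22.3 g 30.0
turn units [ 0.01 -0.01  0.01] | shift units after turn [-0.04 -0.03  1.9 ] | now [-0.04 -0.03  1.9 ]
```

```bash
rm -f log; python3 -m jog '[{"tx":-0.03,"ty":-0.03,"tz":0.6,"ax":0,"ay":0,"az":0,"gripper":1},{"tx":0,"ty":0,"tz":0.6,"ax":0,"ay":0,"az":0,"gripper":1},{"tx":0,"ty":0,"tz":0.4,"ax":0,"ay":0,"az":0,"gripper":1},{"tx":0,"ty":0,"tz":0,"ax":0,"ay":0,"az":0,"gripper":1},{"tx":0,"ty":0,"tz":0,"ax":0,"ay":0,"az":0,"gripper":1}]'|sh chk.sh && python3 -m jog '[{"tx":0,"ty":0,"tz":0.15,"ax":0,"ay":0,"az":0,"gripper":1},{"tx":0,"ty":0,"tz":0,"ax":0,"ay":0,"az":0,"gripper":1}]'|sh chk.sh && python3 -m jog '[{"tx":0,"ty":0,"tz":0.08,"ax":0,"ay":0,"az":0,"gripper":1},{"tx":0,"ty":0,"tz":0,"ax":0,"ay":0,"az":0,"gripper":1}]'|sh chk.sh && python3 -m jog '[{"tx":0,"ty":0,"tz":0.05,"ax":0,"ay":0,"az":0,"gripper":1},{"tx":0,"ty":0,"tz":0,"ax":0,"ay":0,"az":0,"gripper":1}]'|sh chk.sh && python3 -m jog '[{"tx":0,"ty":0,"tz":0.05,"ax":0,"ay":0,"az":0,"gripper":1},{"tx":0,"ty":0,"tz":0,"ax":0,"ay":0,"az":0,"gripper":1}]'|sh chk.sh ; grep -v wid log
```

```text
tcp_pos: [0.4325, 0.2596, 0.1752]
wrist_force: [-0.2, 0.4, -1.0]
tcp_pos: [0.4317, 0.2596, 0.1681]
wrist_force: [-0.5, -0.1, -0.3]
tcp_pos: [0.4317, 0.2598, 0.1648]
wrist_force: [-0.1, -0.8, -0.4]
tcp_pos: [0.4318, 0.2598, 0.1629]
wrist_force: [-0.1, 0.2, -0.8]
tcp_pos: [0.4323, 0.2601, 0.1618]
wrist_force: [-0.8, 0.5, 3.7]
```

```bash
python3 -m jog '[{"tx":0,"ty":0,"tz":0,"ax":0,"ay":0,"az":0,"gripper":1},{"tx":0,"ty":0,"tz":0,"ax":0,"ay":0,"az":0,"gripper":1},{"tx":0,"ty":0,"tz":-0.3,"ax":0,"ay":0,"az":0,"gripper":1},{"tx":0,"ty":0,"tz":-0.8,"ax":0,"ay":0,"az":0,"gripper":1},{"tx":0,"ty":0,"tz":-0.8,"ax":0,"ay":0,"az":0,"gripper":1},{"tx":0,"ty":0,"tz":0,"ax":0,"ay":0,"az":0,"gripper":1}]'|grep -E "pos|wri"
python3 -m jog '[{"tx":0.8,"ty":-0.05,"tz":0,"ax":0,"ay":0,"az":0,"gripper":1},{"tx":1,"ty":-0.1,"tz":0,"ax":0,"ay":0,"az":0,"gripper":1},{"tx":1,"ty":-0.1,"tz":0,"ax":0,"ay":0,"az":0,"gripper":1},{"tx":1,"ty":-0.1,"tz":0,"ax":0,"ay":0,"az":0,"gripper":1},{"tx":1,"ty":-0.1,"tz":0,"ax":0,"ay":0,"az":0,"gripper":1},{"tx":1,"ty":-0.1,"tz":0,"ax":0,"ay":0,"az":0,"gripper":1},{"tx":1,"ty":-0.1,"tz":0,"ax":0,"ay":0,"az":0,"gripper":1},{"tx":1,"ty":-0.1,"tz":0,"ax":0,"ay":0,"az":0,"gripper":1}]'|grep -E "pos|wid"
python3 -m jog '[{"tx":1,"ty":-0.1,"tz":0,"ax":0,"ay":0,"az":0,"gripper":1},{"tx":1,"ty":-0.1,"tz":0,"ax":0,"ay":0,"az":0,"gripper":1},{"tx":0.5,"ty":0,"tz":0,"ax":0,"ay":0,"az":0,"gripper":1},{"tx":0,"ty":0,"tz":0,"ax":0,"ay":0,"az":0,"gripper":1},{"tx":0,"ty":0,"tz":0,"ax":0,"ay":0,"az":0,"gripper":1}]'|grep -E "pos|wid"
python3 plan.py .459 -.156 .1118 1.5385
python3 - <<'E'
from h import *
out=[]
for n,P in (("top",[.455,-.18,.1]),("scene",[.455,-.18,.08])):
    c=bot.camera(n);u,v=[int(round(t)) for t in px(c,P)]
    out.append(cv2.resize(c["color"][v-35:v+35,u-35:u+35,::-1],None,fx=5.6,fy=5.6,interpolation=cv2.INTER_CUBIC))
cv2.imwrite("pics/e1.png",np.hstack(out))
c=bot.camera("top");u,v=[int(round(t)) for t in px(c,[.4335,.2605,.058])]
print(rect(c,u-24,v-14,48,28,.058,"w"))
E
```

```text
tcp_pos: [0.4331, 0.2609, 0.2396]
wrist_force: [0.4, -0.7, -1.8]
tcp_pos: [0.4514, -0.0542, 0.2357]
width: 0.254
tcp_pos: [0.4568, -0.1527, 0.2362]
width: 0.256
t62.62 tcp [ 0.4568 -0.1527  0.2362] F [-0.8 -0.  -1.9] w 22.2 g 30.0
turn units [0.01 0.   0.02] | shift units after turn [ 0.08 -0.06  3.11] | now [ 0.08 -0.06  3.11]
(array([433.5, 259.3, 123.2,  61.5]), 1.6402)
```

```bash
rm -f log; python3 -m jog '[{"tx":0.08,"ty":-0.05,"tz":0.5,"ax":0,"ay":0,"az":0,"gripper":1},{"tx":0,"ty":0,"tz":0.7,"ax":0,"ay":0,"az":0,"gripper":1},{"tx":0,"ty":0,"tz":0.4,"ax":0,"ay":0,"az":0,"gripper":1},{"tx":0,"ty":0,"tz":0,"ax":0,"ay":0,"az":0,"gripper":1},{"tx":0,"ty":0,"tz":0,"ax":0,"ay":0,"az":0,"gripper":1}]'|sh chk.sh && python3 -m jog '[{"tx":0,"ty":0,"tz":0.3,"ax":0,"ay":0,"az":0,"gripper":1},{"tx":0,"ty":0,"tz":0.25,"ax":0,"ay":0,"az":0,"gripper":1},{"tx":0,"ty":0,"tz":0,"ax":0,"ay":0,"az":0,"gripper":1}]'|sh chk.sh && python3 -m jog '[{"tx":0,"ty":0,"tz":0.3,"ax":0,"ay":0,"az":0,"gripper":1},{"tx":0,"ty":0,"tz":0.3,"ax":0,"ay":0,"az":0,"gripper":1},{"tx":0,"ty":0,"tz":0,"ax":0,"ay":0,"az":0,"gripper":1}]'|sh chk.sh && python3 -m jog '[{"tx":0,"ty":0,"tz":0.2,"ax":0,"ay":0,"az":0,"gripper":1},{"tx":0,"ty":0,"tz":0,"ax":0,"ay":0,"az":0,"gripper":1}]'|sh chk.sh ; grep -v wid log;python3 plan.py .459 -.156 .1118 1.5385
```

```text
tcp_pos: [0.46, -0.1561, 0.174]
wrist_force: [-0.3, -0.6, -2.0]
tcp_pos: [0.4583, -0.1563, 0.1499]
wrist_force: [0.2, 0.3, -0.8]
tcp_pos: [0.4581, -0.1563, 0.1256]
wrist_force: [-0.3, 0.0, -0.9]
tcp_pos: [0.4588, -0.1563, 0.1185]
wrist_force: [-1.1, 0.4, -0.6]
t64.40 tcp [ 0.4588 -0.1563  0.1185] F [-1.1  0.4 -0.6] w 22.1 g 30.0
turn units [0.01 0.   0.01] | shift units after turn [-0.01 -0.    0.17] | now [-0.01 -0.01  0.17]
```

```bash
rm -f log; python3 -m jog '[{"tx":0,"ty":0,"tz":0.12,"ax":0,"ay":0,"az":0,"gripper":1},{"tx":0,"ty":0,"tz":0,"ax":0,"ay":0,"az":0,"gripper":1}]'|sh chk.sh && python3 -m jog '[{"tx":0,"ty":0,"tz":0.04,"ax":0,"ay":0,"az":0,"gripper":1},{"tx":0,"ty":0,"tz":0,"ax":0,"ay":0,"az":0,"gripper":1}]'|sh chk.sh; grep -v wid log; python3 -m jog '[{"tx":0,"ty":0,"tz":0,"ax":0,"ay":0,"az":0,"gripper":0.3},{"tx":0,"ty":0,"tz":0,"ax":0,"ay":0,"az":0,"gripper":0},{"tx":0,"ty":0,"tz":0,"ax":0,"ay":0,"az":0,"gripper":-0.3},{"tx":0,"ty":0,"tz":0,"ax":0,"ay":0,"az":0,"gripper":-0.3},{"tx":0,"ty":0,"tz":0,"ax":0,"ay":0,"az":0,"gripper":-0.3}]'|grep -E "pos|wid"
python3 -m jog '[{"tx":0,"ty":0,"tz":-0.5,"ax":0,"ay":0,"az":0,"gripper":-0.3},{"tx":0,"ty":0,"tz":-1,"ax":0,"ay":0,"az":0,"gripper":-0.3},{"tx":0,"ty":0,"tz":-1,"ax":0,"ay":0,"az":0,"gripper":-0.3},{"tx":0,"ty":-1,"tz":-1,"ax":0,"ay":0,"az":0,"gripper":-0.3},{"tx":0,"ty":-1,"tz":0,"ax":0,"ay":0,"az":0,"gripper":-0.3},{"tx":-1,"ty":-1,"tz":0,"ax":0,"ay":0,"az":0,"gripper":-0.3},{"tx":-1,"ty":-1,"tz":0,"ax":0,"ay":0,"az":0,"gripper":-0.3},{"tx":0,"ty":0,"tz":0,"ax":0,"ay":0,"az":0,"gripper":-0.3}]'|grep -E "pos|wid"
python3 - <<'E'
from h import *
out=[]
for n,P in (("top",[.455,-.22,.1]),("scene",[.455,-.22,.08])):
    c=bot.camera(n);u,v=[int(round(t)) for t in px(c,P)]
    out.append(cv2.resize(c["color"][v-35:v+35,u-35:u+35,::-1],None,fx=5.6,fy=5.6,interpolation=cv2.INTER_CUBIC))
c=bot.camera("scene"); out2=cv2.resize(c["color"][200:270,275:415,::-1],(784,200*784//400//2*2-200+8),interpolation=cv2.INTER_CUBIC)
c=bot.camera("top");u,v=[int(round(t)) for t in px(c,[.4335,.2605,.058])]
print(rect(c,u-24,v-14,48,28,.058,"w"))
a=np.hstack(out); b=cv2.resize(out2,(a.shape[1],200)); cv2.imwrite("pics/e2.png",np.vstack([a,b])); print(a.shape)
E
```

```text
tcp_pos: [0.459, -0.1563, 0.114]
wrist_force: [-0.4, -0.0, -2.2]
tcp_pos: [0.4592, -0.1564, 0.1126]
wrist_force: [-0.0, -0.2, -0.9]
tcp_pos: [0.4593, -0.1564, 0.1127]
width: 0.632
tcp_pos: [0.6235, -0.0787, 0.2507]
width: 0.648
(array([433.5, 259.3, 122.9,  61.3]), 1.6402)
(392, 784, 3)
```

View pics/e2.png

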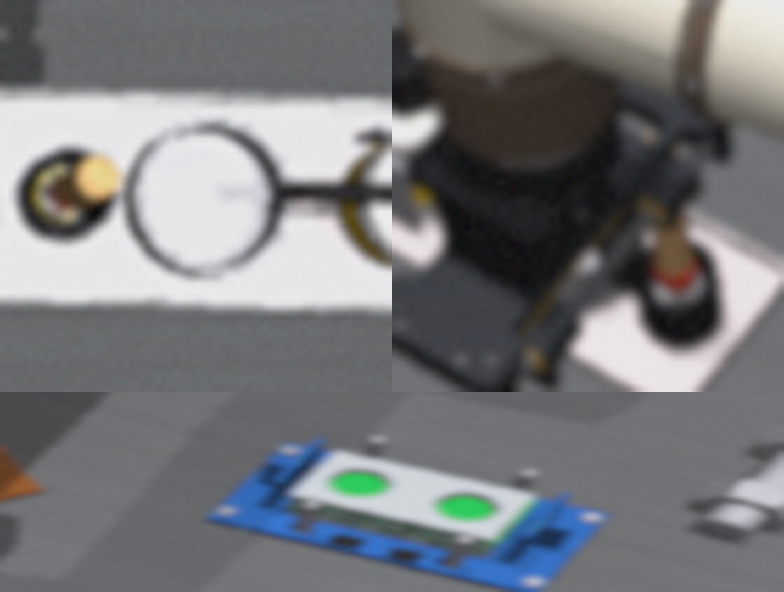

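The last picture shows the dauber upright in its holder with its end at (97,177), the cup empty, and the bundle square in the stand with green showing in both bores at (358,483) and (465,507). Handing in.

```bash
python3 -c "
from plant import bot; print(bot.hand_in())"
```

```text
the job is handed in; nothing more can be done
None
```

I handed the job in with both loose plates and their green boards stacked square on plate0, the pump pressed and released, the dauber dipped, dabbed on the middle of the top plate and standing back in its holder, and no bystander approached; no verdict came back, and the pump's return to fully up was not separately checked.

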